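# Clamp a round bar in the brazing fixture with a slot key

## Robot

A 6-joint arm with a two-finger parallel gripper is mounted at the origin on the work surface. World frame = base frame: x ahead of the robot, y to its left, z up, the work surface at z = 0. Lengths are in mm, angles in rad, forces in N, time in s.
With the tool pointing down it reaches from about 275 to 1000 mm from the base axis. Payload 8.4 kg.
Tool frame: the origin (TCP) lies on the mounting face of the last link; the fingertips stand 173 mm ahead of it and the grasp point (between the pads) lies 155 mm ahead of it; z points along the fingers, y is the direction in which the jaws open and shut (so a half turn about z gives the same grasp; the last joint's range is limited). The gripper opens to 85 mm and grips with 20 to 120 N. Pads are 22 mm wide; open, the fingers measure 114 mm over their backs; the gripper's body (76 mm by 85 mm) begins 54 mm behind the grasp point. The pads swing forward as they close: fully open they stand 13 mm farther back than shut.
Start: joints at [1.265, 0.353, 1.633, -0, 1.155, -0.002], TCP at [186.967, 596.383, 404.681] pointing down, gripper open.
Joint ranges: [-2.63, 2.63], [-0.92, 2.1], [0.06, 2.66], [-1.3, 4.44], [0, 2.69], [-3.02, 3.02]. Speed limits (rad/s): [2.22, 2.22, 2.79, 3.14, 3.14, 3.14].

## Interface

Orientations are given as [roll, pitch, yaw] about the fixed x, y, z axes, in that order (R = Rz(yaw) Ry(pitch) Rx(roll)).
In Python, from rig import r, grab_frame, spotter gives the robot as it stands.
- The arm moves only by the tool apply_moves, never from a script. Its argument "motion" is text: rows parted by semicolons, each of 5 numbers parted by spaces: the opening, from -1 (shut) to 1 (fully open), then the shift along the tool's x, y, z as a fraction of full scale, then the turn about the tool's z as a fraction of full scale. In form: hand x y z twist; .... A call has 1 to 20 rows; each row is the pose to reach, as a shift and turn from the pose commanded when the call began, along the tool's axes at that moment, turning the shorter way round; what a row does not reach only later rows make up. Full scale, the value 1, is 1 m for a shift and pi rad for a turn. A row lasts 1/12 s, in which the tool goes at most 41.7 mm and 7.16 degrees, less where a joint would pass 70% of its speed; a pose out of reach is approached as far as the arm can. A call with a number of a shift or a turn outside -1 to 1 is refused whole. A call with a gripper value outside its range is refused whole. The fingers move at their own pace and stop on an object; "squeeze" is the grip in N (left out, the last holds). Time passes only in rows, so rows that repeat a pose let the fingers close. It gives the time, the measured TCP pose, the force and the opening at its end, in the units of the state.
- r.sense(): the state, without advancing time (a new reading comes with each control period).
- grab_frame(name): name is "scene" or "top" or "wrist"; returns a dict with "img" (480x640x3 uint8, red, green, blue), "fx", "fy", "cx", "cy" (pixels), "dist_coeffs" ([k1, k2, p1, p2, k3] as OpenCV has them; the pictures are not rectified), "R" (3x3) and "t" (3): a world point X has camera coordinates R X + t. Camera axes: x right, y down, z forward; pixel columns grow to the right and rows downward; lengths in mm; the calibration is good to about 2 mm. A picture is of the moment at which its call begins. There is no depth.
- r.sign_off(): hands the job in, once; it reports no verdict.
Trained networks look in the newest picture that a camera, given by its name, has taken for a name from the list of things; names that differ only in an ending like _2 or _b are one class to them, and where a whole thing is asked for, a point or a joint stands for the part that bears it (a point fixed in the world has none). Each returns a list of dicts, best first, with "conf" (0 to 1); they miss things now and then, are a little off and sometimes report something else, mostly with a low value. They report only what shows in the picture. A call takes as long as a camera call. They do not tell look-alikes from the thing itself.
- spotter.boxes_of(query, camera): "point" ([x, y, z] in mm, in world coordinates, good to about 4 mm: the middle of the surface that is visible of it).
- spotter.place_of(query, camera): "point" ([x, y, z] in mm, in world coordinates, good to about 4 mm: a listed point, or the origin of a listed thing).
The state is a dict: "clock": time; "qpos": joint angles; "qvel": joint speeds; "joint_efforts": joint torques, N m; "eef_pos": TCP position; "tcp_rot": TCP orientation; "contact_force": force on the tool from outside, world axes, zero at the start; "wrist_torque": the same for the moment, N m; "opening": opening from 0.0 (shut) to 1.0 (fully open).
Only numpy, scipy, OpenCV 4.12 (cv2) and the standard library are available. Lean on these libraries where they do the work, as an engineer would, in place of code of your own. Each camera call takes 0.05 s, during which the arm holds its last target.

## Task

Lay the loose round brass bar along the two saddles of the blue clamping fixture, about centred between its jaws, and let go of it. Then, using the orange key (never the fingers on the screw), turn the fixture's slotted screw clockwise until it stops, so that the jaws hold the bar tight, and stand the key back in its wooden stand. Leave the hammer, the brush and the copper plate where they are.

Things in the scene. Friction and masses are not known exactly. Their poses are not given: they have to be found in the camera images.
- fixture: Blue clamping fixture fixed to the bench; origin on the bench under the middle of the bar's place, z up. A clamped bar lies along its y. Base plate x -50 to 116 mm, y +-75, 12 mm thick. Fixed jaw blocks at y = +-45 mm, faces at x = -12.2 mm, tops 46 mm up. Housing with the sliding jaw and the screw: x 50 to 112 mm, y +-65, top 46 mm up.
- bed (a point): Point at fixture x = 0, y = 0, height 28 mm, level with the flat tops of the two saddles (at y = +-45 mm, each 30 mm long in y); fixture's axes. A bar resting there has its axis 12.5 mm higher. Between the saddles, 60 mm in y, is open room down to the base plate (16 mm below this point), from the fixture's -x edge to the housing, for fingers.
- screw_top (a point): On the captive screw's upright axis (fixture x = 81, y = 0), 58 mm above the bench, level with the top of its brass head and of the steel collar (inner radius 21, outer 27 mm) round it; fixed, does not turn. Head 35 mm across; straight open slot 8 mm wide, 10 mm deep, through the axis. The slot's direction at the start is not given: look or feel for it with the blade.
- jaw (a joint): Sliding jaw: two pushers (26 mm wide, at y = +-45 mm, tops 46 mm up) coming from +x. 0 = open, faces at fixture x = +21.7 mm; moves to -x; about 0.0095 m at the hard stop, the last 0.6 mm squeezing the bar. Driven by the screw: 3 to 4.3 rad clockwise from above to the stop, about 2.2 mm per rad, stiff friction 0.13 N m; stays where left, head does not rise or sink.
- key: Slot key standing upright in the stand, 130 mm long, 160 g, origin at the middle of the blade's lower end, z up along the key. Blade 22 mm wide along the key's x, 3.5 mm thick along y, 16 mm long; round shank 16 mm thick from z = 16 to 50; round collar 44 mm across from z = 50 to 54; orange square handle 22 x 22 mm (sides along x and y) from z = 54 to 130 mm.
- stand: Wooden block fixed to the bench, 70 x 70 x 60 mm, origin under its centre, with an upright round through hole 31 mm wide in the middle. The key's collar rests on its top (60 mm), so that the blade's end hangs 10 mm above the bench.
- bar: Loose round brass bar, 25 mm thick, 150 mm long, 0.6 kg, lying on the bench at the start, where it rolls away when nudged. Origin at its centre, x along its length; y and z turn as it rolls.
- hammer: Bystander: hammer lying on the bench, about 250 mm long along its x, steel head and wooden handle.
- brush: Bystander: wooden-handled brush, about 200 mm long along its x, lying on the bench.
- coupon: Bystander: flat copper plate 50 x 100 x 8 mm lying on the bench.
Not all that is in view belongs to the job. Several things have the shape of the bar; the one meant has the colours described above.

How it is judged (in metres and radians):
On the way, in this order (a step that is already met when the one before it is completed fails the run):
1. the bar lies on both saddles between the jaws, let go, with the jaw not yet tightened (z of bar in the frame of bed between 0.01 and 0.015 m and x of bar in the frame of bed between -0.004 and 0.012 m and y of bar in the frame of bed between -0.022 and 0.022 m and contact force between the fingers and bar below 0.1 N and value of joint jaw below 0.006 m), for 0.2 s.
2. the screw is turned home and the jaws grip the bar (value of joint jaw above 0.0089 m and contact force between jaw and bar above 3 N), for 0.2 s.
At the end, for the whole second after the job is handed in: Jaw travel over 8.9 mm, pressing the bar with over 3 N; bar on the saddles (axis 10 to 15 mm above them), within 22 mm of centred, within 0.06 rad of the fixture's y; key upright (0.06 rad) in its stand, within 8 mm of its centre, collar within 3 mm of resting on it, at rest (all of step 2 and z of bar in the frame of bed between 0.01 and 0.015 m and y of bar in the frame of bed between -0.022 and 0.022 m and angle between the x axis of bar and the y axis of fixture, either way round below 0.06 rad and horizontal distance between key and stand below 0.008 m and angle between key's own z axis and vertical below 0.06 rad and z of key in the frame of stand between 0.007 and 0.013 m and linear speed of key below 0.02 m/s); the robot touches nothing.
It fails at once if the gripper turns or presses the screw itself (contact force between the fingers and screw above 1 N).
It fails at once if the hammer is shifted by more than 3 cm (distance of hammer from where it was at the start of the episode above 0.03 m).
It fails at once if the brush is shifted by more than 3 cm (distance of brush from where it was at the start of the episode above 0.03 m).
It fails at once if the copper plate is shifted by more than 3 cm (distance of coupon from where it was at the start of the episode above 0.03 m).
It also fails if it takes over 72 s, if anything falls off the work surface, if the arm or the gripper's body presses on something with over 40 N, if the wrist force passes 120 N, or if a joint passes its speed limit or range.

## Working session

There is one attempt and no reset: what is moved stays moved. The work goes in short steps, Python scripts to look and compute and a tool call to move; the robot and the scene stay as the last step left them, time stands still between calls to the robot, and variables do not carry over. Pictures are saved under pics/ and viewed, and the job is handed in when it is done.

Besides the shell and the picture viewer there is one more tool, called after ">>>" by a JSON object that holds its "op" and its "data". apply_moves: Moves the arm, as the interface text tells. Its arguments: {"type":"object","properties":{"motion":{"type":"string"},"squeeze":{"type":"number"}},"required":["motion"]}

```bash
ls; mkdir -p pics; python3 - <<'E'
from rig import r, grab_frame, spotter
import cv2,json
s=r.sense(); print(s)
for c in ["scene","top","wrist"]:
    f=grab_frame(c); cv2.imwrite(f"pics/a_{c}.png",f["img"][:,:,::-1]); print(c,f["fx"],f["t"],f["dist_coeffs"])
    for q in ["fixture","bed","screw_top","key","stand","bar","hammer","brush","coupon"]:
        try: print(q,[( [round(v) for v in d["point"]],round(d["conf"],2)) for d in spotter.place_of(q,c)[:5]])
        except Exception as e: print(q,e)
print(r.sense()["clock"])
E
```

```text
pics
{'clock': 0.0, 'qpos': array([ 1.26464340e+00,  3.53636880e-01,  1.63418397e+00,  3.88753017e-05,
        1.15522527e+00, -2.39534927e-03]), 'qvel': array([ 0.00032978,  0.00079134, -0.00026528, -0.00063228,  0.00131405,
       -0.0001468 ]), 'joint_efforts': array([ 1.11228772e-03, -6.05238891e+01, -3.42071629e+01,  6.17781734e-05,
        8.80811247e-03, -1.88150040e-05]), 'eef_pos': array([186.85498857, 596.14010059, 403.94723058]), 'tcp_rot': array([-3.14013928e+00, -3.90250667e-05,  2.83781932e+00]), 'contact_force': array([0.24265215, 0.30906038, 0.31923585]), 'wrist_torque': array([0.02579033, 0.02756948, 0.03900676]), 'opening': 0.9968706391292494}
scene 459.58531733093145 [ 483.33983038 -117.56751252 1181.9634931 ] [-0.00703483  0.          0.          0.          0.        ]
fixture [([506, -38, 1], 0.61)]
bed [([503, -42, 34], 0.82)]
screw_top [([584, -39, 56], 0.84)]
key [([485, 292, 14], 0.8)]
stand [([491, 292, 2], 0.62), ([495, -284, 12], 0.37)]
bar [([491, -288, 10], 0.8), ([334, -337, 12], 0.76), ([536, -464, 10], 0.58)]
hammer [([660, -226, -2], 0.78), ([493, -285, 11], 0.24)]
brush [([696, 232, -2], 0.79)]
coupon [([703, -21, 5], 0.8)]
top 512.3132328359068 [ -84.87203466  514.75977294 1022.32192046] [-0.10217764  0.          0.          0.          0.        ]
fixture [([507, -38, -3], 0.84)]
bed [([504, -38, 32], 0.67), ([485, 292, 8], 0.49)]
screw_top [([584, -29, 58], 0.57)]
key [([485, 292, 9], 0.77), ([503, -38, 32], 0.6)]
stand [([486, 293, -2], 0.94)]
bar [([327, -340, 11], 0.86), ([487, -288, 12], 0.66), ([534, -468, 12], 0.6)]
hammer [([666, -224, 3], 0.65), ([486, -284, 13], 0.34)]
brush [([694, 228, 2], 0.81)]
coupon [([698, -25, 0], 0.71)]
wrist 332.63764656329374 [-625.45560789  -34.38517358  378.37481313] [0.01848132 0.         0.         0.         0.        ]
fixture []
bed []
screw_top []
key []
stand []
bar []
hammer []
brush []
coupon []
1.5
```

View pics/a_top.png

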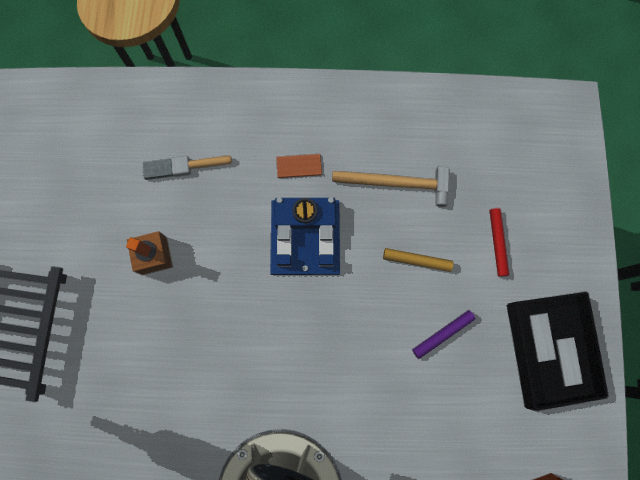

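View pics/a_scene.png

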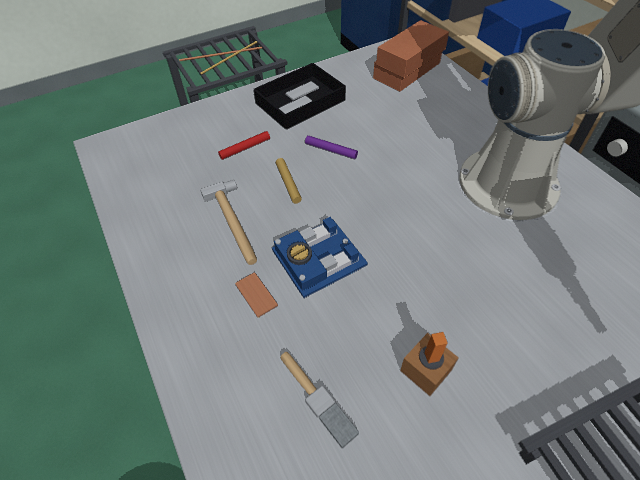

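View pics/a_wrist.png

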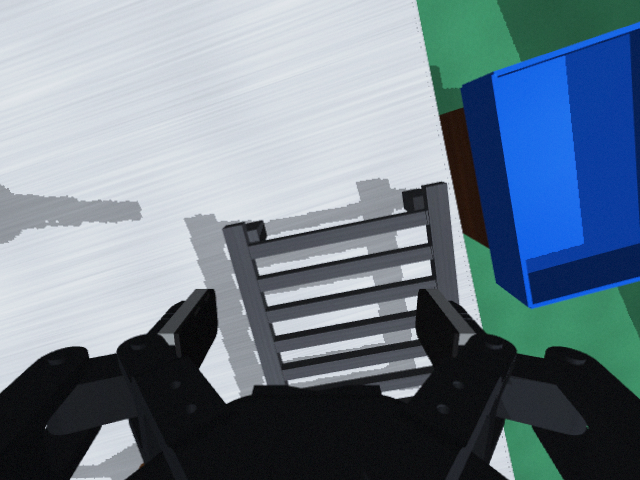

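```bash
cat > h.py <<'E'
from rig import r, grab_frame, spotter
import numpy as np, cv2
def proj(f,X):
    X=np.asarray(X,float).reshape(-1,3)
    K=np.array([[f["fx"],0,f["cx"]],[0,f["fy"],f["cy"]],[0,0,1]])
    p,_=cv2.projectPoints(X,cv2.Rodrigues(np.array(f["R"]))[0],np.array(f["t"],float),K,np.array(f["dist_coeffs"],float))
    return p[:,0]
def toplane(f,uv,z):
    uv=np.asarray(uv,float).reshape(-1,1,2)
    K=np.array([[f["fx"],0,f["cx"]],[0,f["fy"],f["cy"]],[0,0,1]])
    n=cv2.undistortPoints(uv,K,np.array(f["dist_coeffs"],float))[:,0]
    R=np.array(f["R"]);t=np.array(f["t"],float)
    d=np.c_[n,np.ones(len(n))]@R; C=-R.T@t
    return C+d*((z-C[2])/d[:,2])[:,None]
def save(f,name,box=None,s=1):
    im=f["img"][:,:,::-1]
    if box: im=im[box[1]:box[3],box[0]:box[2]]
    cv2.imwrite(f"pics/{name}.png",cv2.resize(im,None,fx=s,fy=s,interpolation=cv2.INTER_CUBIC))
def move_shift(eef,rot,dworld):
    from scipy.spatial.transform import Rotation as Ro
    return Ro.from_euler('xyz',rot).as_matrix().T@np.asarray(dworld)
E
python3 - <<'E'
from h import *
import pickle
f=grab_frame("top"); g=grab_frame("scene"); pickle.dump((f,g),open("fg.pkl","wb"))
a=f["img"][:,:,::-1]
A=cv2.resize(a[190:285,260:350],None,fx=6,fy=6,interpolation=cv2.INTER_CUBIC)
cv2.imwrite("pics/b_fix.png",A)
save(f,"b_key",(120,220,180,280),8)
save(f,"b_bar",(375,235,465,285),8)
hsv=cv2.cvtColor(a,cv2.COLOR_BGR2HSV)
# bar mask
m=((hsv[...,0]>12)&(hsv[...,0]<32)&(hsv[...,1]>90)); m2=np.zeros_like(m);m2[240:280,378:460]=m[240:280,378:460]
ys,xs=np.nonzero(m2); print(len(xs))
rect=cv2.minAreaRect(np.c_[xs,ys].astype(np.float32)); print(rect)
W=toplane(f,cv2.boxPoints(rect),12.5);print(W, W.mean(0)); 
print(np.linalg.norm(W[0]-W[1]),np.linalg.norm(W[1]-W[2]))
P=toplane(f,np.c_[xs,ys],12.5)[:,:2]; c=P.mean(0);u,s_,v=np.linalg.svd(P-c);print(c,v[0],np.arctan2(v[0,1],v[0,0]))
print("cam",-np.array(f["R"]).T@f["t"])
E
```

```text
764
((417.8056335449219, 259.3697814941406), (70.02964782714844, 10.995882034301758), 10.619654655456543)
[[ 492.5984237  -209.93147483   12.5       ]
 [ 516.51423494 -214.39274035   12.5       ]
 [ 491.500245   -365.32976571   12.5       ]
 [ 467.63225649 -360.22047295   12.5       ]] [ 492.06129003 -287.46861346   12.5       ]
24.328356243078854 152.99570358475506
[ 492.12265531 -286.7417306 ] [0.16418201 0.98643006] 1.4058676153125347
cam [ 308.94485256  -63.25321258 1103.57378744]
```

View pics/b_fix.png

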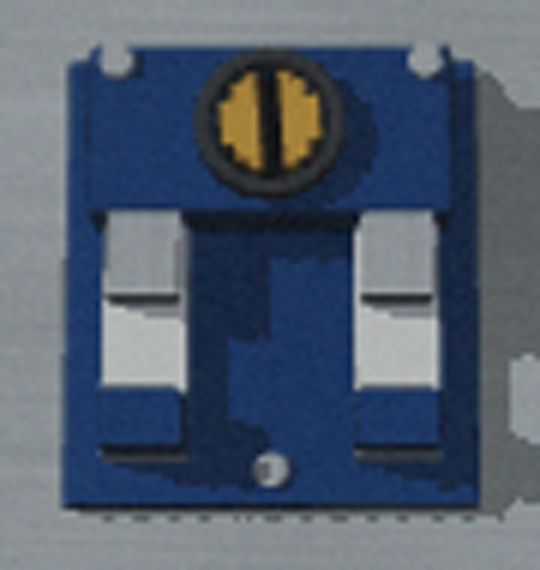

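View pics/b_key.png

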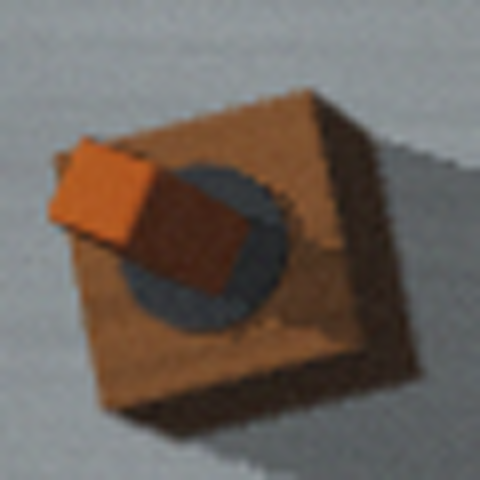

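View pics/b_bar.png

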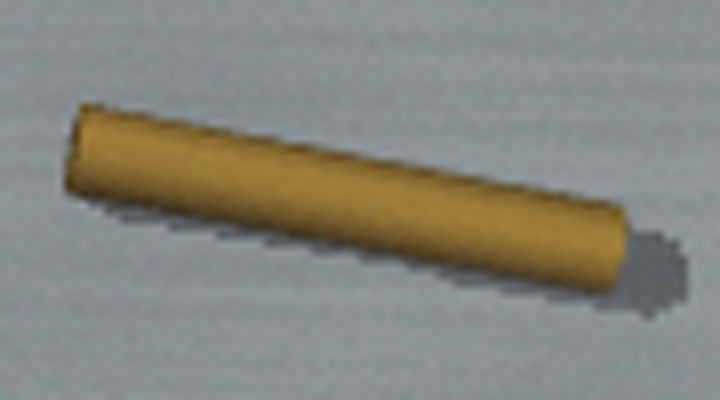

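```bash
python3 - <<'E'
from h import *
import pickle
from scipy.optimize import least_squares
f,g=pickle.load(open("fg.pkl","rb"))
np.set_printoptions(precision=2,suppress=True)
# fixture top-view crops (offset 260,190, scale 6); cv2.resize center: u=(x+.5)/6-.5+260
c=lambda x,y,ox,oy,s:((x+.5)/s-.5+ox,(y+.5)/s-.5+oy)
F=lambda x,y:c(x,y,260,190,6)
print("base corners z12",toplane(f,[F(63,506),F(480,507)],12), toplane(f,[F(70,62),F(474,62)],12))
print("collar z58",toplane(f,[F(270,122)],58))
print("slot z58 ends",toplane(f,[F(265,70),F(273,172)],58))
print("saddle/jaw tops z46",toplane(f,[F(103,388),F(180,388),F(357,388),F(438,388)],46), toplane(f,[F(106,296),F(180,296),F(361,296),F(434,296)],46))
Kc=lambda x,y:c(x,y,120,220,8)
H=toplane(f,[Kc(87,138),Kc(160,172),Kc(127,250),Kc(50,212)],140);print("key top",H,H.mean(0)); d=H[1]-H[0];e=H[2]-H[1];print([np.linalg.norm(x) for x in(d,e)],np.arctan2(d[1],d[0]),np.arctan2(e[1],e[0]))
print("collar z64",toplane(f,[Kc(205,248)],64))
S=toplane(f,[Kc(57,155),Kc(311,90),Kc(365,348),Kc(103,408)],60);print("stand",S,S.mean(0))
save(g,"c_fix",(260,205,380,305),6);save(g,"c_key",(390,320,470,400),7)
E
```

```text
base corners z12 [[ 452.99   31.44   12.  ]
 [ 456.2  -117.72   12.  ]] [[ 617.51   35.56   12.  ]
 [ 621.24 -113.18   12.  ]]
collar z58 [[584.38 -39.72  58.  ]]
slot z58 ends [[603.27 -37.43  58.  ]
 [566.34 -41.27  58.  ]]
saddle/jaw tops z46 [[ 490.31   16.17   46.  ]
 [ 490.97  -10.69   46.  ]
 [ 492.46  -72.45   46.  ]
 [ 493.14 -100.74   46.  ]] [[523.08  16.36  46.  ]
 [523.72  -9.61  46.  ]
 [525.27 -73.14  46.  ]
 [525.9  -98.78  46.  ]]
key top [[501.31 294.9  140.  ]
 [493.36 276.05 140.  ]
 [474.03 282.45 140.  ]
 [482.86 302.35 140.  ]] [487.89 288.94 140.  ]
[np.float64(20.465280420148005), np.float64(20.361766046545597)] -1.9697913416580062 2.8214573681448414
collar z64 [[488.1  289.07  64.  ]]
stand [[512.54 332.28  60.  ]
 [531.54 265.81  60.  ]
 [463.6  245.97  60.  ]
 [446.05 313.81  60.  ]] [488.43 289.47  60.  ]
```

View pics/c_fix.png

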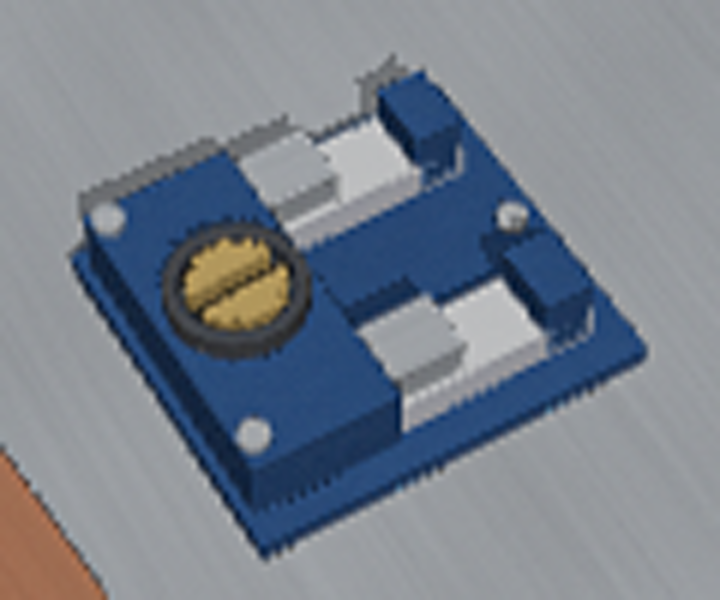

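View pics/c_key.png

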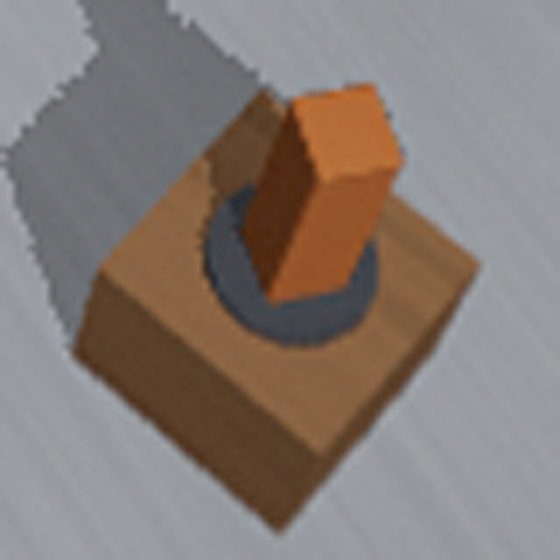

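```bash
cat >> h.py <<'E'
def plan(pos,yaw,tgt,tyaw):
    """commanded pos,yaw (tool down) -> fractions"""
    d=np.asarray(tgt,float)-np.asarray(pos,float)
    x=np.array([np.cos(yaw),np.sin(yaw),0]);y=np.array([np.sin(yaw),-np.cos(yaw),0])
    dy=(tyaw-yaw+np.pi)%(2*np.pi)-np.pi
    n=max(np.linalg.norm(d)/41.7,abs(dy)/np.deg2rad(7.16))
    print("shift %.4f %.4f %.4f twist %.4f rows>=%.1f"%(d@x/1000,d@y/1000,-d[2]/1000,-dy/np.pi,n))
E
python3 - <<'E'
from h import *
plan([186.967,596.383,404.681],2.838,[492,-287,320],1.406)
import pickle
f,g=pickle.load(open("fg.pkl","rb"))
c=lambda x,y,ox,oy,s:((x+.5)/s-.5+ox,(y+.5)/s-.5+oy)
F=lambda x,y:c(x,y,260,205,6)
print("slot scene",toplane(g,[F(200,306),F(288,260)],58),"collar",toplane(g,[F(237,290-8)],58))
o=np.array([504,-41.7]);a=.022;R=np.array([[np.cos(a),-np.sin(a)],[np.sin(a),np.cos(a)]])
X=[]
for x,y,z in [(-50,75,12),(-50,-75,12),(116,75,12),(116,-75,12),(112,65,46),(112,-65,46),(50,65,46),(-12.2,30,46),(-12.2,-30,46),(81,0,58),(21.7,-58,46)]:
    X.append([*(o+R@[x,y]),z])
for fr,n in((f,"d_top"),(g,"d_scene")):
    im=fr["img"][:,:,::-1].copy();p=proj(fr,X)
    bx=(260,190,350,285) if n=="d_top" else (260,205,380,305)
    im=cv2.resize(im[bx[1]:bx[3],bx[0]:bx[2]],None,fx=6,fy=6)
    for u,v in p: cv2.circle(im,(int((u-bx[0]+.5)*6),int((v-bx[1]+.5)*6)),4,(0,0,255),1)
    cv2.imwrite(f"pics/{n}.png",im)
E
```

```text
shift -0.5552 -0.7518 0.0847 twist 0.4558 rows>=22.5
slot scene [[601.15234223 -34.80170454  58.        ]
 [564.48257372 -36.97158875  58.        ]] collar [[584.8906827  -37.52458467  58.        ]]
```

View pics/d_scene.png

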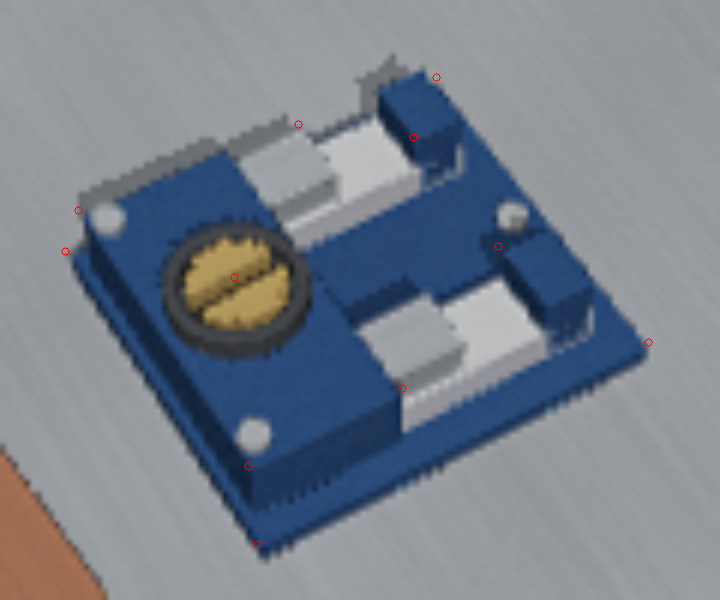

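View pics/d_top.png

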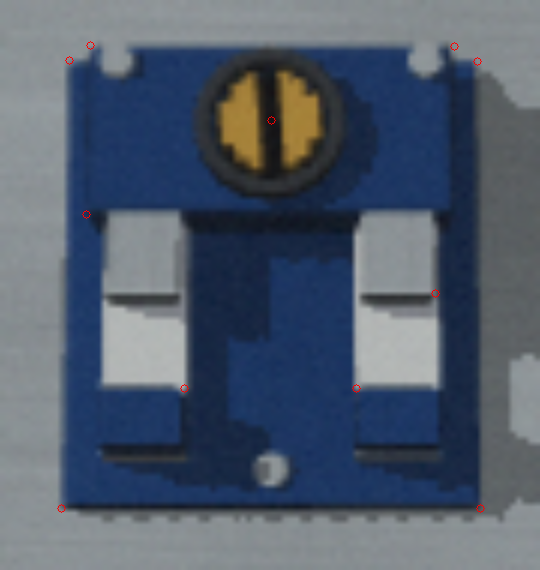

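>>> {"op": "apply_moves", "data": {"motion": "0.4 -0.555 -0.752 0.085 0.456; 0.4 -0.555 -0.752 0.085 0.456; 0.4 -0.555 -0.752 0.085 0.456; 0.4 -0.555 -0.752 0.085 0.456; 0.4 -0.555 -0.752 0.085 0.456; 0.4 -0.555 -0.752 0.085 0.456; 0.4 -0.555 -0.752 0.085 0.456; 0.4 -0.555 -0.752 0.085 0.456; 0.4 -0.555 -0.752 0.085 0.456; 0.4 -0.555 -0.752 0.085 0.456; 0.4 -0.555 -0.752 0.085 0.456; 0.4 -0.555 -0.752 0.085 0.456; 0.4 -0.555 -0.752 0.085 0.456; 0.4 -0.555 -0.752 0.085 0.456; 0.4 -0.555 -0.752 0.085 0.456; 0.4 -0.555 -0.752 0.085 0.456; 0.4 -0.555 -0.752 0.085 0.456; 0.4 -0.555 -0.752 0.085 0.456; 0.4 -0.555 -0.752 0.085 0.456; 0.4 -0.555 -0.752 0.085 0.456"}}

```text
clock: 3.27
eef_pos: [457.7, -190.6, 329.2]
tcp_rot: [3.141, 0.0, 1.405]
contact_force: [0.3, 1.4, 0.3]
opening: 0.697
```

```bash
python3 - <<'E'
from h import *
s=r.sense();print(s["eef_pos"],s["tcp_rot"],s["qpos"])
plan(s["eef_pos"],s["tcp_rot"][2],[492,-287,300],1.406)
E
```

```text
[ 457.66323548 -190.58066014  329.17702277] [3.14101463e+00 7.88722593e-05 1.40471006e+00] [-3.97626673e-01  2.45984233e-01  1.97706975e+00  7.03391964e-05
  9.17957976e-01 -2.31583138e-01]
shift -0.0894 0.0498 0.0292 twist -0.0004 rows>=2.6
```

>>> {"op": "apply_moves", "data": {"motion": "0.4 -0.089 0.05 0.03 0; 0.4 -0.089 0.05 0.03 0; 0.4 -0.089 0.05 0.03 0; 0.4 -0.089 0.05 0.03 0"}}

```text
clock: 3.6
eef_pos: [493.1, -288.1, 297.9]
tcp_rot: [3.141, 0.001, 1.403]
contact_force: [0.3, -0.2, -0.2]
opening: 0.703
```

```bash
python3 - <<'E'
from h import *
s=r.sense();print(s["clock"],s["eef_pos"],s["tcp_rot"])
f=grab_frame("wrist");save(f,"e_wrist")
R=np.array(f["R"]);print("cam",-R.T@f["t"])
for q in["bar"]: print(spotter.place_of(q,"wrist"))
import pickle;pickle.dump(f,open("w1.pkl","wb"))
e=np.array([np.cos(1.406),np.sin(1.406),0])
print(proj(f,[np.array([492,-287,25])+e*k for k in(-75,0,75)]))
print(proj(f,[s["eef_pos"]+np.array([0,0,-155]),s["eef_pos"]+np.array([0,0,-275])]))
E
```

```text
3.6 [ 493.08990481 -288.08030685  297.92321046] [3.14096709e+00 9.51378249e-04 1.40252220e+00]
cam [ 504.01761607 -221.61522749  267.3365834 ]
[{'point': [488.8, -285.5, 10.4], 'conf': 0.88}, {'point': [329.3, -338.4, 14.3], 'conf': 0.67}]
[[315.12468344 325.65603311]
 [314.73919523 236.83204333]
 [314.28205828 132.6532536 ]]
[[316.77432708 314.2430443 ]
 [316.39679159 237.22825994]]
```

View pics/e_wrist.png

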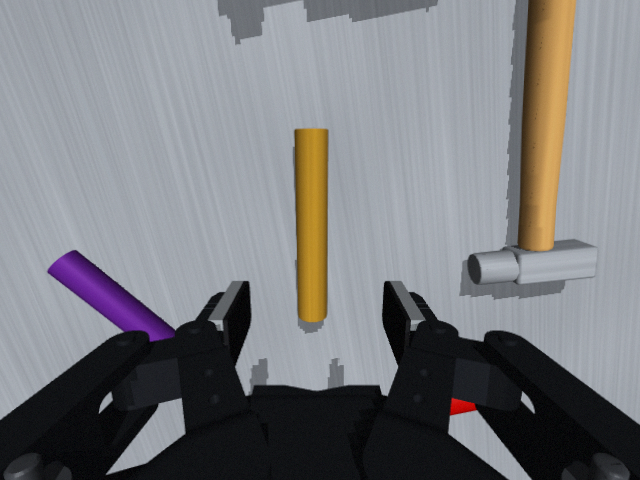

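```bash
python3 - <<'E'
from h import *
import pickle
f=pickle.load(open("w1.pkl","rb"))
yaw=1.4025;x=np.array([np.cos(yaw),np.sin(yaw),0]);y=np.array([np.sin(yaw),-np.cos(yaw),0]);z=np.array([0,0,-1])
T=np.array([493.09,-288.08,297.92])
for d in(135,150,160,167,173,180):
  print(d,proj(f,[T+d*z+s*30*y+w*11*x for s in(-1,1) for w in(-1,1)]).round().tolist())
save(f,"e_w2",(190,250,450,370),3)
E
```

```text
135 [[234.0, 369.0], [230.0, 314.0], [399.0, 369.0], [403.0, 314.0]]
150 [[243.0, 345.0], [240.0, 295.0], [390.0, 345.0], [394.0, 295.0]]
160 [[248.0, 331.0], [245.0, 285.0], [385.0, 331.0], [388.0, 285.0]]
167 [[251.0, 323.0], [249.0, 278.0], [382.0, 323.0], [385.0, 278.0]]
173 [[253.0, 317.0], [251.0, 273.0], [380.0, 317.0], [382.0, 273.0]]
180 [[256.0, 310.0], [254.0, 268.0], [377.0, 310.0], [379.0, 268.0]]
```

View pics/e_w2.png

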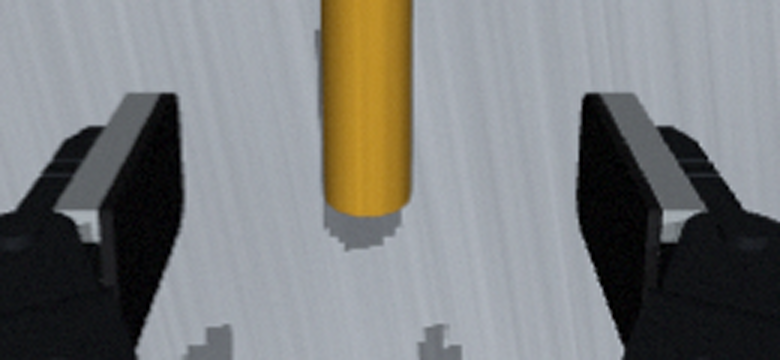

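>>> {"op": "apply_moves", "data": {"motion": "0.4 0.003 -0.003 0.04 0; 0.4 0.003 -0.003 0.08 0; 0.4 0.003 -0.003 0.11 0; 0.4 0.003 -0.003 0.122 0; 0.4 0.003 -0.003 0.122 0; 0 0.003 -0.003 0.122 0; -0.2 0.003 -0.003 0.122 0; -0.4 0.003 -0.003 0.122 0; -1 0.003 -0.003 0.122 0; -1 0.003 -0.003 0.122 0; -1 0.003 -0.003 0.122 0; -1 0.003 -0.003 0.122 0", "squeeze": 60}}

```text
clock: 4.7
eef_pos: [490.4, -281.1, 179.5]
tcp_rot: [3.139, 0.001, 1.405]
contact_force: [-1.3, 1.2, 9.9]
opening: 0.269
```

```bash
python3 - <<'E'
from h import *
s=r.sense();print(s["clock"],s["eef_pos"],s["tcp_rot"],s["opening"],s["contact_force"])
f=grab_frame("wrist");save(f,"f_wrist")
E
```

```text
4.7 [ 490.39884652 -281.11284041  179.54661828] [3.13862403e+00 9.21758204e-04 1.40509551e+00] 0.26850661317394026 [-1.32292258  1.20820519  9.86058403]
```

View pics/f_wrist.png

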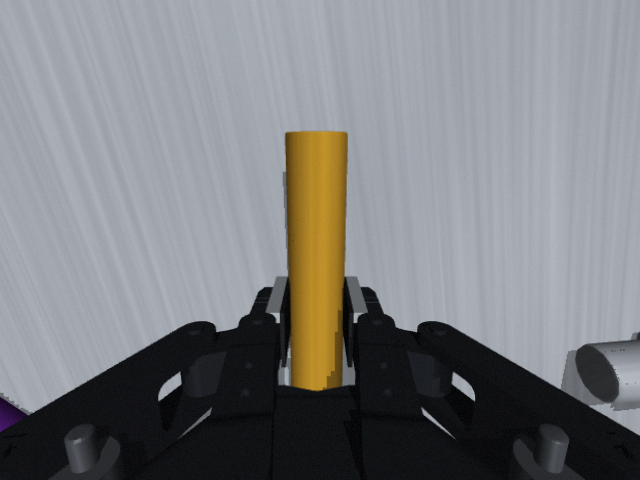

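>>> {"op": "apply_moves", "data": {"motion": "-1 0 0 -0.03 0; -1 0 0 -0.06 0; -1 0 0 -0.1 0; -1 0 0 -0.1 0; -1 0 0 -0.1 0"}}

```text
clock: 5.17
eef_pos: [490.2, -281.1, 280.0]
tcp_rot: [3.137, 0.002, 1.405]
contact_force: [-0.5, 0.1, -8.1]
opening: 0.265
```

```bash
python3 - <<'E'
from h import *
s=r.sense();print(s["clock"],s["eef_pos"],s["tcp_rot"],s["opening"],s["contact_force"],s["wrist_torque"])
f=grab_frame("wrist");save(f,"g_wrist")
f=grab_frame("scene");save(f,"g_scene",(200,80,400,230),4)
E
```

```text
5.1667 [ 490.24208149 -281.11926789  279.9647088 ] [3.13652665e+00 1.86606111e-03 1.40515554e+00] 0.26496096629556826 [-0.45657438  0.09762334 -8.05816517] [ 0.0222942   0.05792285 -0.03353851]
```

View pics/g_wrist.png

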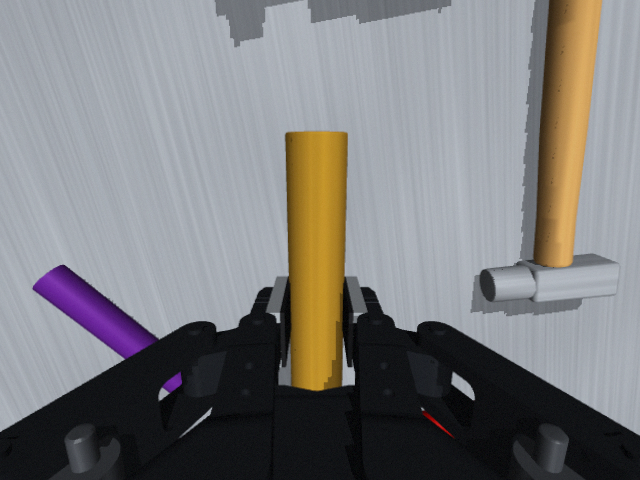

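View pics/g_scene.png

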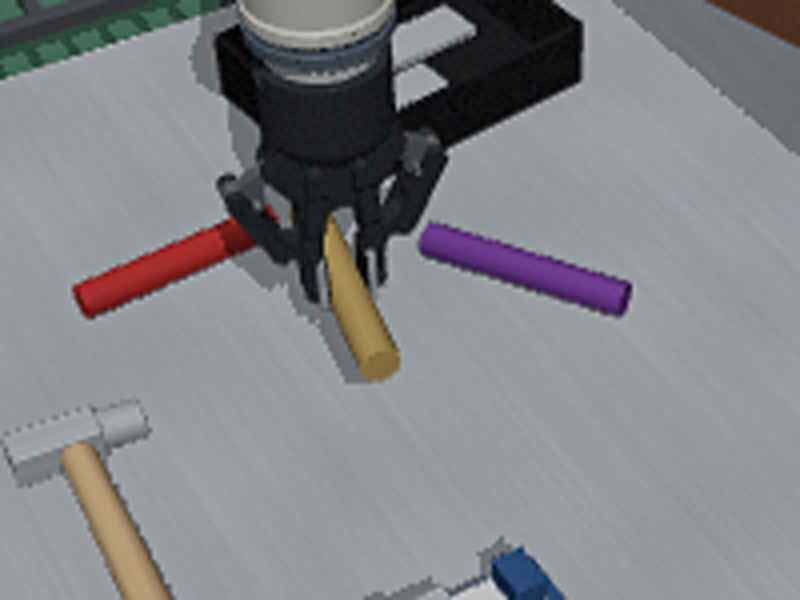

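```bash
python3 - <<'E'
from h import *
s=r.sense();T=s["eef_pos"];yaw=s["tcp_rot"][2]
f=grab_frame("wrist")
x=np.array([np.cos(yaw),np.sin(yaw),0]);z=np.array([0,0,-1])
for d in(155,160):
  for L in(66,70,74,78): print(d,L,proj(f,[T+d*z+L*x]).round(1))
plan(T,yaw,[508.7,-40,300],1.593)
E
```

```text
155 66 [[317.8 150. ]]
155 70 [[317.8 138.5]]
155 74 [[317.8 126.7]]
155 78 [[317.9 114.6]]
160 66 [[317.8 149.9]]
160 70 [[317.8 138.7]]
160 74 [[317.8 127.4]]
160 78 [[317.8 115.9]]
shift 0.2403 -0.0200 -0.0234 twist -0.0598 rows>=5.8
```

>>> {"op": "apply_moves", "data": {"motion": "-1 0.24 -0.02 -0.024 -0.06; -1 0.24 -0.02 -0.024 -0.06; -1 0.24 -0.02 -0.024 -0.06; -1 0.24 -0.02 -0.024 -0.06; -1 0.24 -0.02 -0.024 -0.06; -1 0.24 -0.02 -0.024 -0.06; -1 0.24 -0.02 -0.024 -0.06; -1 0.24 -0.02 -0.024 -0.06; -1 0.24 -0.02 -0.024 -0.06"}}

```text
clock: 6.07
eef_pos: [508.9, -40.6, 299.8]
tcp_rot: [-3.139, 0.0, 1.595]
contact_force: [0.4, 0.1, -7.5]
opening: 0.265
```

```bash
python3 - <<'E'
from h import *
s=r.sense();print(s["clock"],s["eef_pos"],s["tcp_rot"],s["opening"],s["contact_force"])
f=grab_frame("wrist");save(f,"h_wrist")
import pickle;pickle.dump((s,f),open("w2.pkl","wb"))
f=grab_frame("top");save(f,"h_top",(220,130,390,290),4)
E
```

```text
6.0667 [508.90470287 -40.5972087  299.84888216] [-3.13881978e+00  3.42326942e-05  1.59492668e+00] 0.2654543989932806 [ 0.38383478  0.08727557 -7.47308347]
```

View pics/h_wrist.png

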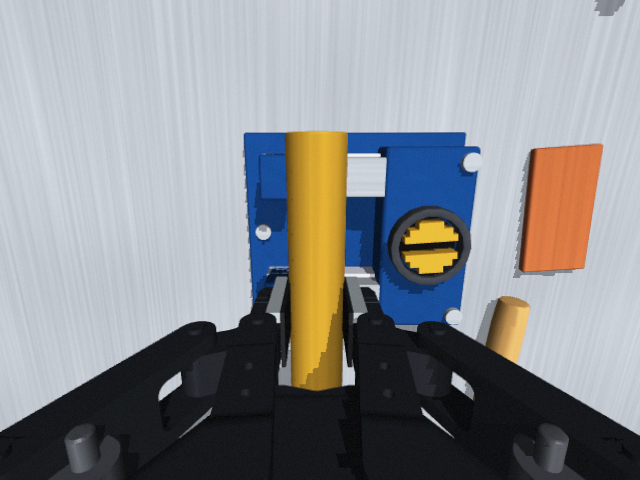

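View pics/h_top.png

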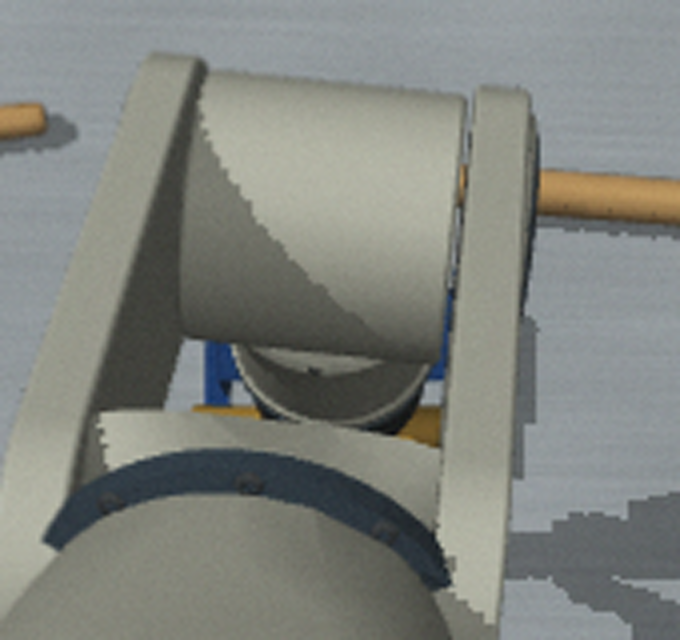

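```bash
python3 - <<'E'
from h import *
import pickle
s,f=pickle.load(open("w2.pkl","rb"))
np.set_printoptions(precision=1,suppress=True)
print("base",toplane(f,[(245,133),(466,132)],12),"expected -50,75 /116,75 local")
print("hous",toplane(f,[(386.5,148),(479,148),(379,323)],46))
print("screw",toplane(f,[(429.5,246)],58),toplane(f,[(403,249),(457,243.5)],58))
print([ (d["point"],d["conf"]) for q in("bed","screw_top","fixture") for d in spotter.place_of(q,"wrist")])
save(f,"h_w2",(235,120,485,335),3)
o=np.array([504,-40.5]);a=.022;R=np.array([[np.cos(a),-np.sin(a)],[np.sin(a),np.cos(a)]])
im=cv2.imread("pics/h_w2.png")
X=[[*(o+R@[x,y]),z] for x,y,z in [(-50,75,12),(116,75,12),(112,65,46),(112,-65,46),(50,65,46),(50,-65,46),(81,0,58),(-12.2,60,46),(21.7,58,46)]]
for u,v in proj(f,X): cv2.circle(im,(int((u-235+.5)*3),int((v-120+.5)*3)),4,(0,0,255),1)
cv2.imwrite("pics/h_w2.png",im)
E
```

```text
base [[453.5  34.5  12. ]
 [615.8  39.   12. ]] expected -50,75 /116,75 local
hous [[551.8  26.5  46. ]
 [611.2  27.7  46. ]
 [556.3 -99.8  46. ]]
screw [[582.8 -35.3  58. ]] [[565.6 -37.9  58. ]
 [600.6 -33.2  58. ]]
[([585.9, -39.1, 56.3], 0.94)]
```

View pics/h_w2.png

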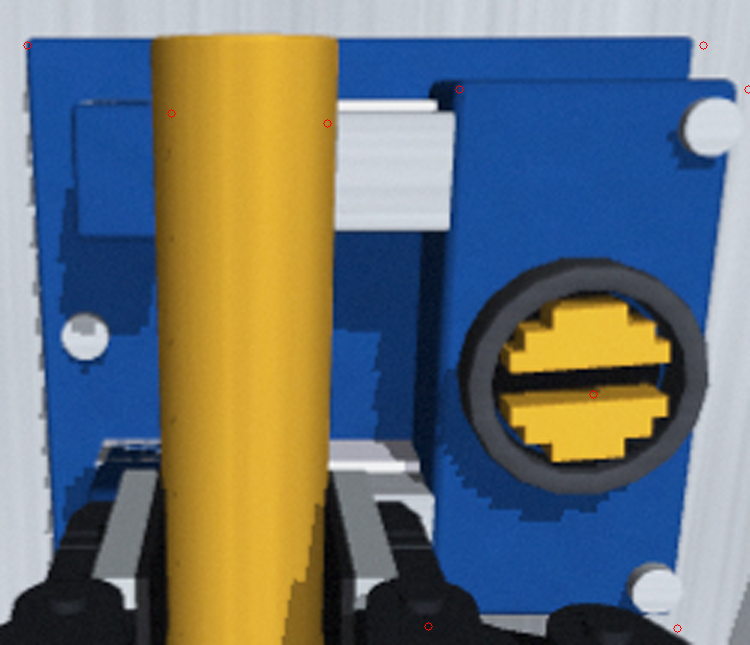

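>>> {"op": "apply_moves", "data": {"motion": "-1 0.003 0 0.04 0; -1 0.003 0 0.07 0; -1 0.003 0 0.085 0; -1 0.003 0 0.089 0; -1 0.003 0 0.0905 0; -1 0.003 0 0.0905 0"}}

```text
clock: 6.82
eef_pos: [509.9, -38.2, 211.1]
tcp_rot: [3.141, 0.0, 1.593]
contact_force: [-0.6, 0.3, -7.7]
opening: 0.264
```

```bash
python3 - <<'E'
from h import *
s=r.sense();print(s["clock"],s["eef_pos"],s["tcp_rot"],s["opening"],s["contact_force"])
f=grab_frame("wrist");save(f,"i_wrist")
f=grab_frame("scene");save(f,"i_scene",(250,190,390,310),5)
E
```

```text
6.8167 [509.88140118 -38.2012182  211.14626884] [3.14091498e+00 9.84582791e-05 1.59303957e+00] 0.26364781348874056 [-0.63903517  0.29869323 -7.69085062]
```

View pics/i_wrist.png

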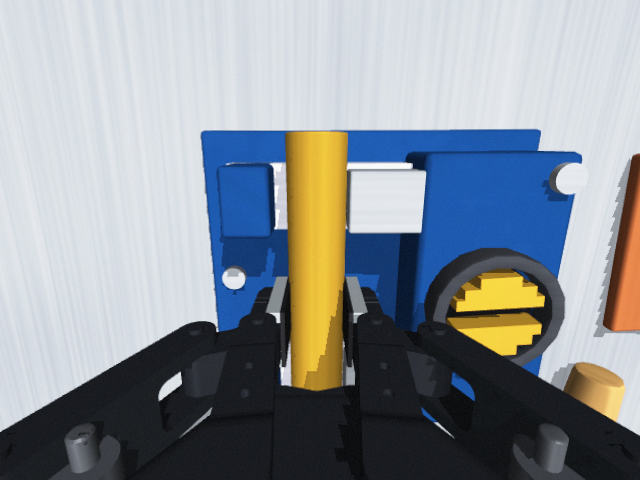

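View pics/i_scene.png

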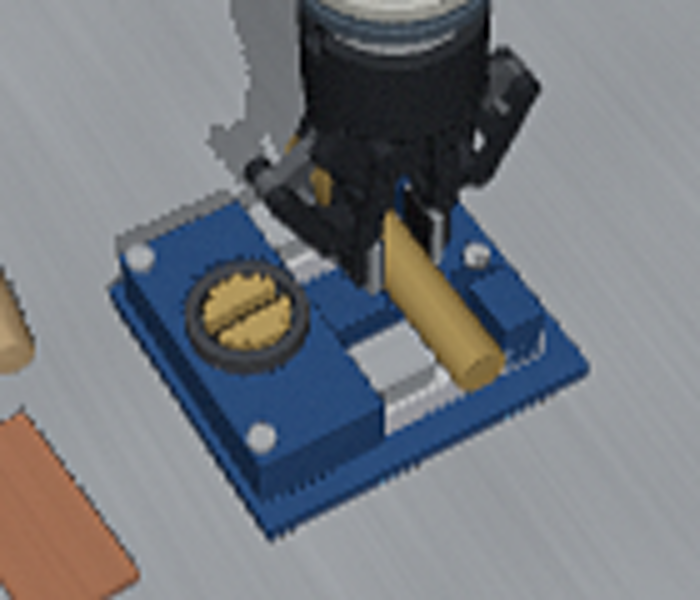

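>>> {"op": "apply_moves", "data": {"motion": "-1 0 -0.0015 0 0; -1 0 -0.0015 0.0015 0; -1 0 -0.0015 0.0025 0; -1 0 -0.0015 0.0025 0; -1 0 -0.0015 0.0025 0"}}

```text
clock: 7.33
eef_pos: [507.9, -37.8, 208.3]
tcp_rot: [3.141, 0.0, 1.594]
contact_force: [0.2, 0.4, -7.7]
opening: 0.266
```

>>> {"op": "apply_moves", "data": {"motion": "-1 0 0 0.001 0; -1 0 0 0.001 0; -1 0 0 0.001 0"}}

```text
clock: 7.58
eef_pos: [508.1, -37.8, 207.6]
tcp_rot: [3.141, 0.0, 1.594]
contact_force: [-1.3, 0.8, 2.0]
opening: 0.261
```

>>> {"op": "apply_moves", "data": {"motion": "-0.35 0 0 0 0; -0.3 0 0 0 0; -0.2 0 0 0 0; -0.1 0 0 0 0; 0 0 0 0 0; 0 0 0 0 0; 0 0 0 0 0; 0 0 0 0 0"}}

```text
clock: 8.25
eef_pos: [507.9, -37.8, 207.2]
tcp_rot: [3.142, -0.0, 1.594]
contact_force: [-0.5, -0.5, -0.2]
opening: 0.503
```

```bash
python3 - <<'E'
from h import *
s=r.sense();print(s["clock"],s["eef_pos"],s["tcp_rot"],s["opening"],s["contact_force"])
f=grab_frame("wrist");save(f,"j_wrist")
f=grab_frame("scene");save(f,"j_scene",(250,190,390,310),5)
E
```

```text
8.25 [507.92244021 -37.80702949 207.21193085] [ 3.14154432e+00 -2.01957250e-06  1.59365624e+00] 0.5033974676534118 [-0.49819831 -0.4554777  -0.18260599]
```

View pics/j_wrist.png

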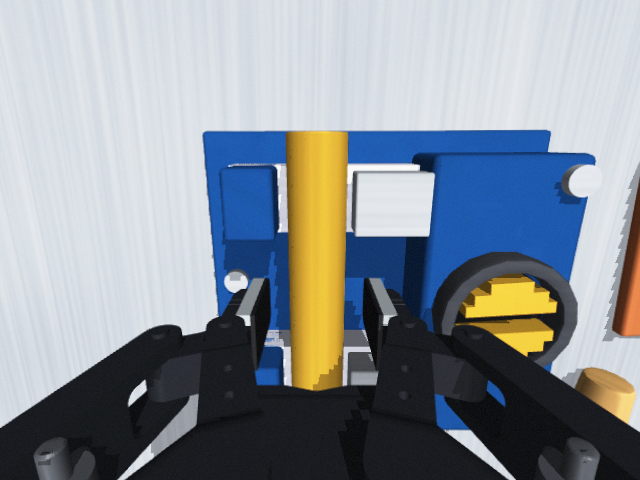

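View pics/j_scene.png

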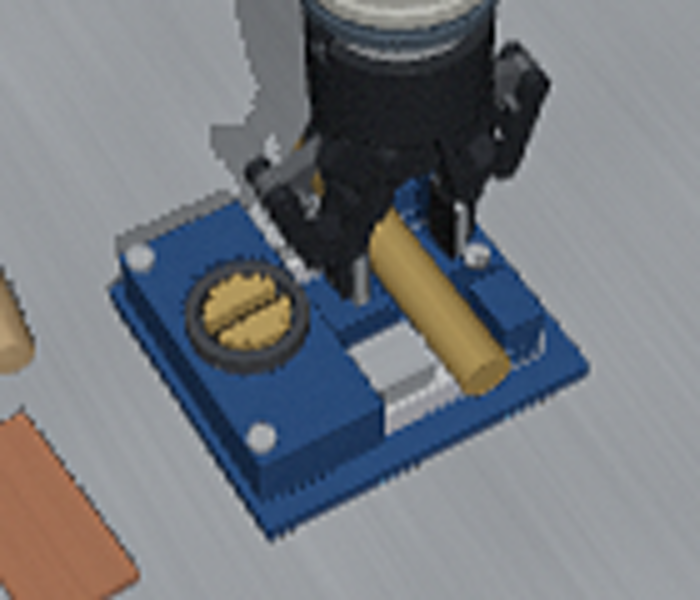

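```bash
python3 - <<'E'
from h import *
s=r.sense();
plan(s["eef_pos"],s["tcp_rot"][2],[488,289,350],2.78)
E
```

```text
shift 0.3272 -0.0124 -0.1428 twist -0.3776 rows>=9.5
```

>>> {"op": "apply_moves", "data": {"motion": "0 0 0 -0.04 0; 0 0 0 -0.08 0; 0 0 0 -0.12 0; 0.4 0.327 -0.0124 -0.143 -0.378; 0.4 0.327 -0.0124 -0.143 -0.378; 0.4 0.327 -0.0124 -0.143 -0.378; 0.4 0.327 -0.0124 -0.143 -0.378; 0.4 0.327 -0.0124 -0.143 -0.378; 0.4 0.327 -0.0124 -0.143 -0.378; 0.4 0.327 -0.0124 -0.143 -0.378; 0.4 0.327 -0.0124 -0.143 -0.378; 0.4 0.327 -0.0124 -0.143 -0.378; 0.4 0.327 -0.0124 -0.143 -0.378; 0.4 0.327 -0.0124 -0.143 -0.378; 0.4 0.327 -0.0124 -0.143 -0.378"}}

```text
clock: 9.6
eef_pos: [487.8, 288.8, 350.1]
tcp_rot: [-3.141, -0.0, 2.779]
contact_force: [-0.4, -0.4, 0.1]
opening: 0.696
```

```bash
python3 - <<'E'
from h import *
s=r.sense();print(s["clock"],s["eef_pos"],s["tcp_rot"],s["qpos"][5])
f=grab_frame("wrist");save(f,"k_wrist")
import pickle;pickle.dump((s,f),open("w3.pkl","wb"))
t=grab_frame("top");save(t,"k_top",(250,170,360,290),5)
E
```

```text
9.6 [487.83397188 288.84268422 350.06129106] [-3.14126339e+00 -1.79711884e-04  2.77913370e+00] -0.676337250965809
```

View pics/k_wrist.png

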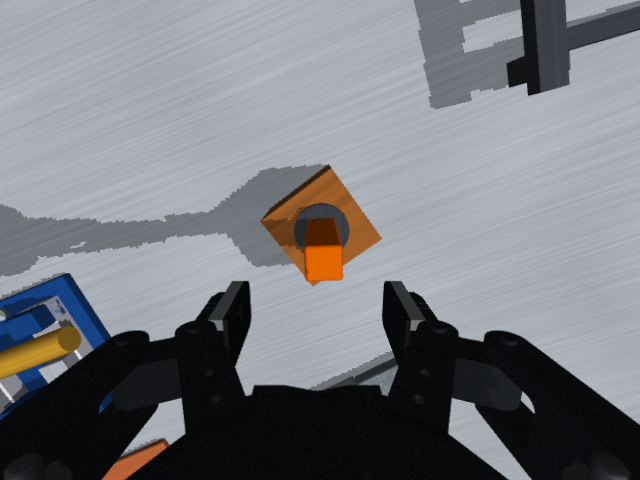

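View pics/k_top.png

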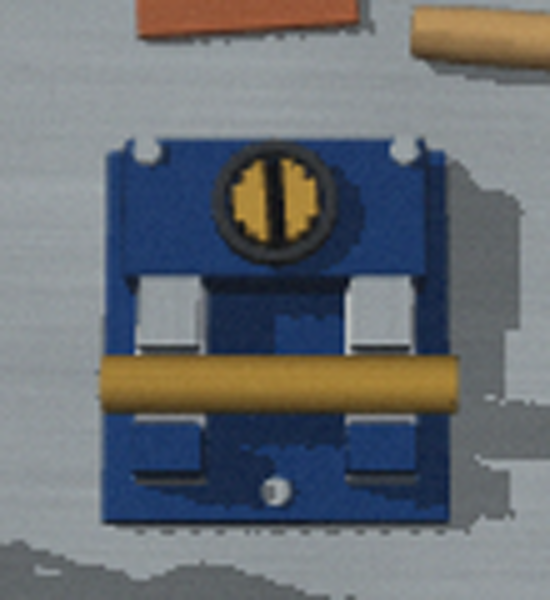

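```bash
python3 - <<'E'
from h import *
import pickle
s,f=pickle.load(open("w3.pkl","rb"))
save(f,"k_w2",(255,160,390,295),5)
T=s["eef_pos"]
print(proj(f,[T-[0,0,210],T-[0,0,286]]))
im=f["img"];hsv=cv2.cvtColor(im,cv2.COLOR_RGB2HSV)
m=((hsv[...,0]<16)&(hsv[...,1]>220)&(hsv[...,2]>225)).astype(np.uint8); m[:160]=0;m[300:]=0
n,l,st,ce=cv2.connectedComponentsWithStats(m);k=1+np.argmax(st[1:,4]);print(st[k],ce[k])
c,_=cv2.findContours((l==k).astype(np.uint8),cv2.RETR_EXTERNAL,cv2.CHAIN_APPROX_NONE)
rc=cv2.minAreaRect(c[0]);print(rc)
P=toplane(f,cv2.boxPoints(rc),140);print(P.round(1),P.mean(0))
for i in range(3):
  d=P[i+1]-P[i];print(np.linalg.norm(d),np.arctan2(d[1],d[0])%(np.pi/2))
E
```

```text
[[315.72092114 267.77062104]
 [315.86335631 233.94479162]]
[307 249  34  31 513] [323.68421053 263.76413255]
((323.8019104003906, 263.54791259765625), (29.77619171142578, 32.89369583129883), 87.70938873291016)
[[475.7 288.  140. ]
 [481.5 305.7 140. ]
 [498.8 300.2 140. ]
 [492.8 282.2 140. ]] [487.19360655 294.0285107  140.        ]
18.582281867639292 1.2506677879652326
18.049316483426733 1.2653913486899246
19.049786083800623 1.2518022151494916
```

View pics/k_w2.png

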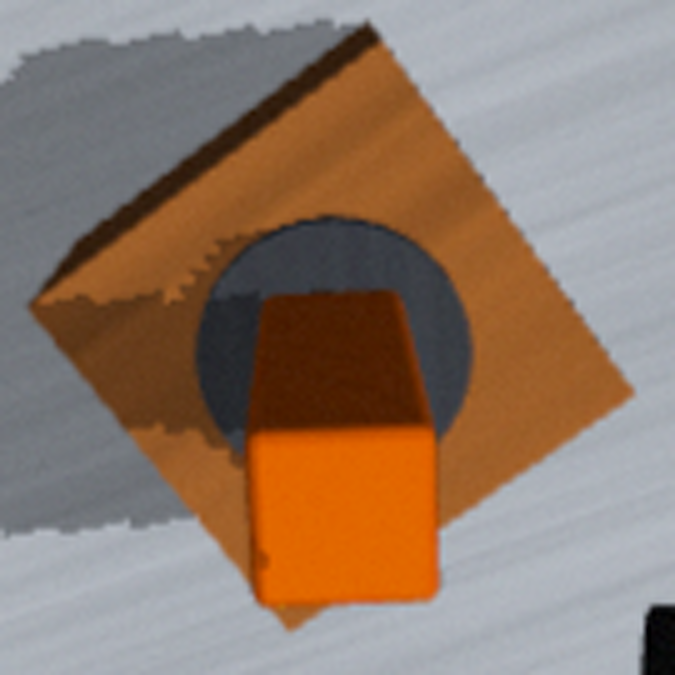

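>>> {"op": "apply_moves", "data": {"motion": "0.4 0.0015 0.0035 0.02 -0.0135; 0.4 0.0015 0.0035 0.05 -0.0135; 0.4 0.0015 0.0035 0.075 -0.0135; 0.4 0.0015 0.0035 0.08 -0.0135; 0.4 0.0015 0.0035 0.08 -0.0135"}}

```text
clock: 10.12
eef_pos: [487.4, 291.8, 268.7]
tcp_rot: [-3.139, -0.002, 2.822]
contact_force: [-0.1, -0.1, 0.7]
opening: 0.695
```

```bash
python3 - <<'E'
from h import *
s=r.sense();print(s["clock"],s["eef_pos"],s["tcp_rot"],s["contact_force"])
f=grab_frame("wrist");save(f,"l_wrist",(180,200,460,410),2.8)
E
```

```text
10.1167 [487.36480961 291.82227485 268.71887392] [-3.13876117e+00 -2.48062163e-03  2.82177856e+00] [-0.11151954 -0.1312362   0.74582196]
```

View pics/l_wrist.png

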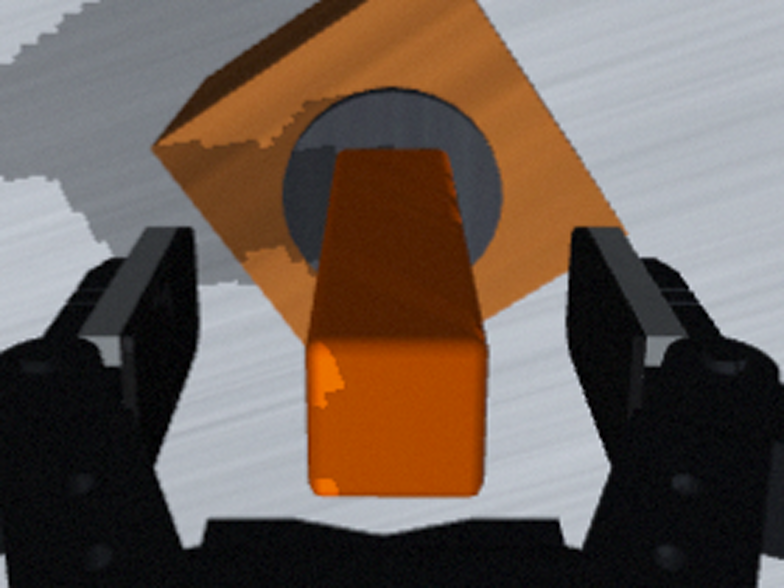

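```bash
python3 - <<'E'
from h import *
s=r.sense();T=s["eef_pos"]
f=grab_frame("wrist")
P=toplane(f,[(180+395.5/2.8,200+417/2.8)],140)[0];yaw=s["tcp_rot"][2]
d=P-T;print(P,d@[np.cos(yaw),np.sin(yaw),0],d@[np.sin(yaw),-np.cos(yaw),0])
print(proj(f,[T-[0,0,128.7]]))
E
```

```text
[488.07478343 294.30793913 140.        ] 0.5641184555667037 1.9410522751796626
[[315.55814966 353.05656512]]
```

>>> {"op": "apply_moves", "data": {"motion": "0.4 0.0005 0.0015 0 0; 0 0.0005 0.0015 0 0; -0.3 0.0005 0.0015 0 0; -1 0.0005 0.0015 0 0; -1 0.0005 0.0015 0 0; -1 0.0005 0.0015 0 0; -1 0.0005 0.0015 0 0; -1 0.0005 0.0015 0 0; -1 0.0005 0.0015 -0.02 0; -1 0.0005 0.0015 -0.05 0; -1 0.0005 0.0015 -0.09 0; -1 0.0005 0.0015 -0.12 0; -1 0.0005 0.0015 -0.12 0; -1 0.0005 0.0015 -0.12 0", "squeeze": 100}}

```text
clock: 11.38
eef_pos: [488.1, 294.4, 391.9]
tcp_rot: [3.139, 0.002, 2.824]
contact_force: [0.2, -0.5, -1.5]
opening: 0.246
```

```bash
python3 - <<'E'
from h import *
s=r.sense();print(s["clock"],s["eef_pos"],s["tcp_rot"],s["contact_force"],s["opening"])
f=grab_frame("wrist");save(f,"m_wrist")
g=grab_frame("scene");save(g,"m_scene",(370,220,520,400),4)
import pickle;pickle.dump((s,f,g),open("w4.pkl","wb"))
print("cam scene",-np.array(g["R"]).T@g["t"])
E
```

```text
11.3833 [488.10396823 294.39431474 391.86982191] [3.13885512e+00 2.32892779e-03 2.82362753e+00] [ 0.24585918 -0.47740468 -1.52515696] 0.24636390060195476
cam scene [815.7183145  496.17965203 856.08795982]
```

View pics/m_wrist.png

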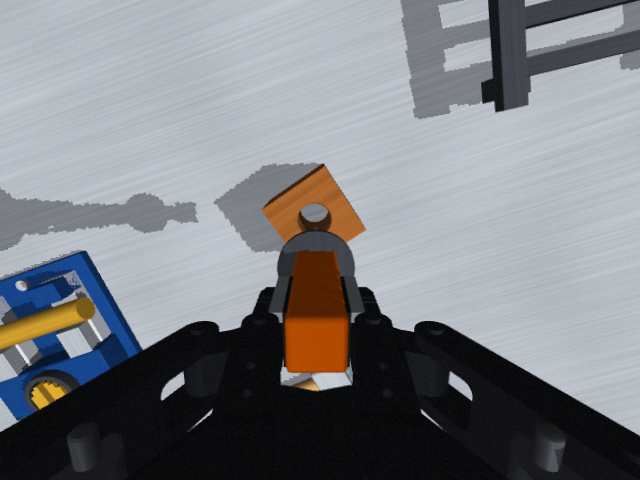

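View pics/m_scene.png

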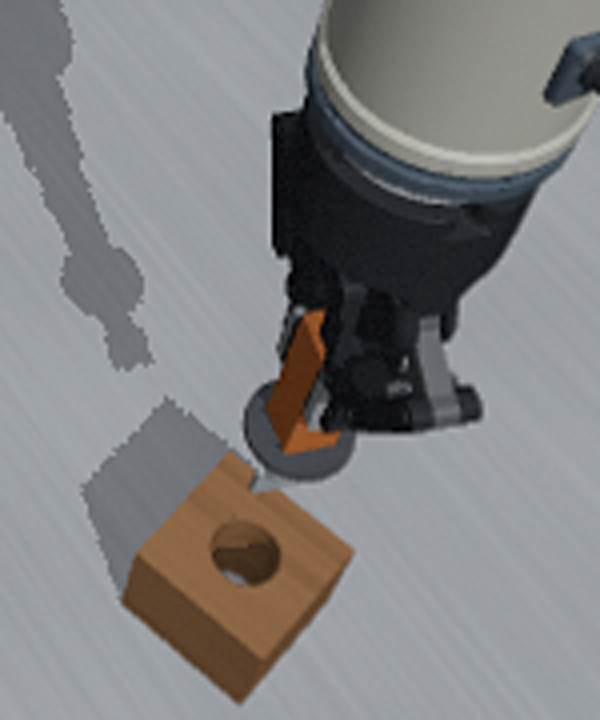

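```bash
python3 - <<'E'
from h import *
import pickle
s,f,g=pickle.load(open("w4.pkl","rb"))
save(f,"m_sh",(120,180,210,245),8)
save(g,"m_sh2",(380,280,460,350),8)
print(toplane(f,[(197,212),(145,212)],0))
E
```

```text
[[451.40199622 170.0286044    0.        ]
 [433.75345707 116.20586881   0.        ]]
```

View pics/m_sh.png

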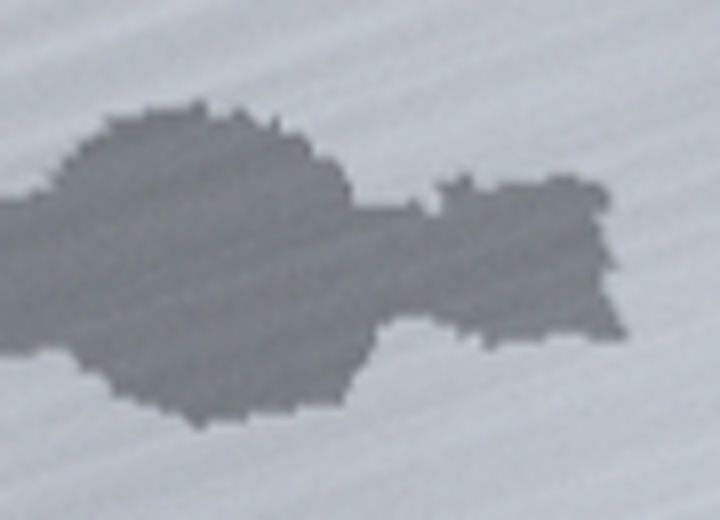

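View pics/m_sh2.png

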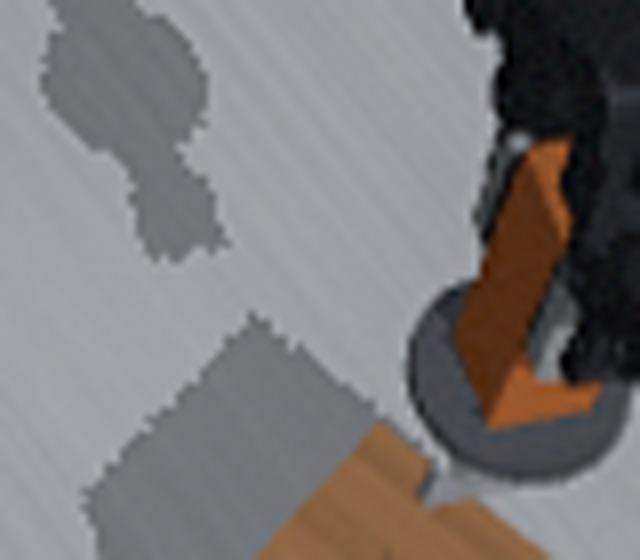

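```bash
python3 - <<'E'
from h import *
import pickle
s,f,g=pickle.load(open("w4.pkl","rb"))
T=s["eef_pos"]
im=cv2.resize(f["img"][220:390,260:375,::-1],None,fx=5,fy=5,interpolation=cv2.INTER_CUBIC)
yaw=s["tcp_rot"][2];x=np.array([np.cos(yaw),np.sin(yaw),0]);y=np.array([np.sin(yaw),-np.cos(yaw),0]);z=np.array([0,0,-1])
def draw(ox,oy,top,col):
    P=[T+(ox+a)*x+(oy+b)*y+top*z for a,b in((11,-11),(11,11),(-11,11),(-11,-11))]
    P+=[T+(ox+11)*x+(oy+b)*y+(top+76)*z for b in(-11,11)]
    P+=[T+(ox+22*np.cos(t))*x+(oy+22*np.sin(t))*y+(top+76)*z for t in np.linspace(0,6.28,40)]
    for u,v in proj(f,P): cv2.circle(im,(int((u-260+.5)*5),int((v-220+.5)*5)),3,col,1)
draw(0,0,128.7,(255,0,0))
draw(2,0.5,128.7,(0,255,0))
cv2.imwrite("pics/m_k.png",im)
E
```

```text
(no output)
```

View pics/m_k.png

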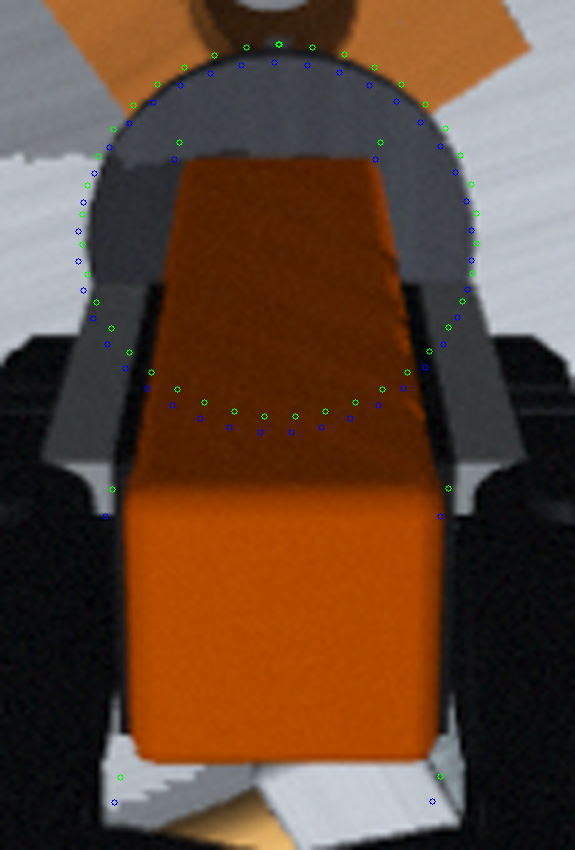

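```bash
python3 - <<'E'
from h import *
s=r.sense();
plan(s["eef_pos"],s["tcp_rot"][2],[635,-37.5,360],3.235)
E
```

```text
shift -0.2439 -0.2686 0.0290 twist -0.1309 rows>=8.7
```

>>> {"op": "apply_moves", "data": {"motion": "-1 -0.244 -0.2685 0.03 -0.131; -1 -0.244 -0.2685 0.03 -0.131; -1 -0.244 -0.2685 0.03 -0.131; -1 -0.244 -0.2685 0.03 -0.131; -1 -0.244 -0.2685 0.03 -0.131; -1 -0.244 -0.2685 0.03 -0.131; -1 -0.244 -0.2685 0.03 -0.131; -1 -0.244 -0.2685 0.03 -0.131; -1 -0.244 -0.2685 0.03 -0.131; -1 -0.244 -0.2685 0.03 -0.131; -1 -0.244 -0.2685 0.03 -0.131; -1 -0.244 -0.2685 0.03 -0.131"}}

```text
clock: 12.48
eef_pos: [635.0, -37.2, 358.1]
tcp_rot: [3.141, -0.004, -3.049]
contact_force: [-0.2, 0.6, -1.0]
opening: 0.249
```

```bash
python3 - <<'E'
from h import *
s=r.sense();print(s["clock"],s["eef_pos"],s["tcp_rot"],s["qpos"],s["contact_force"])
f=grab_frame("wrist");save(f,"n_wrist")
import pickle;pickle.dump((s,f),open("w5.pkl","wb"))
print(spotter.place_of("screw_top","wrist"))
g=grab_frame("scene");save(g,"n_scene",(220,120,380,300),4)
E
```

```text
12.4833 [634.9768583  -37.15695192 358.09934923] [ 3.14062493 -0.00369546 -3.04897747] [-6.09127501e-02  4.15894173e-01  1.64987301e+00  4.43662554e-04
  1.07962550e+00 -1.72453247e+00] [-0.21612652  0.60180226 -1.03916294]
[{'point': [584.5, -39.1, 56.2], 'conf': 0.67}]
```

View pics/n_wrist.png

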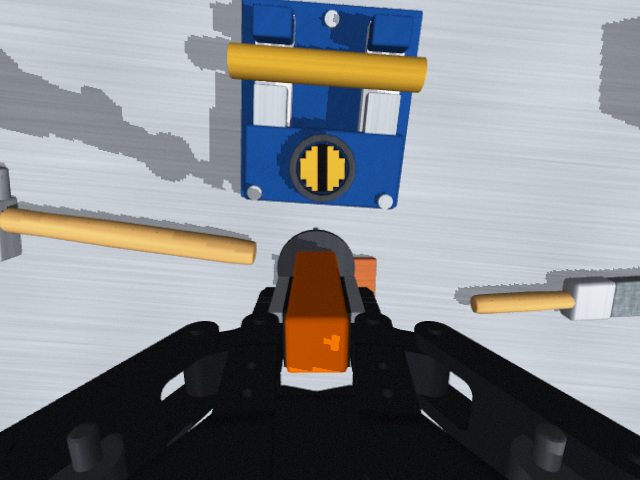

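View pics/n_scene.png

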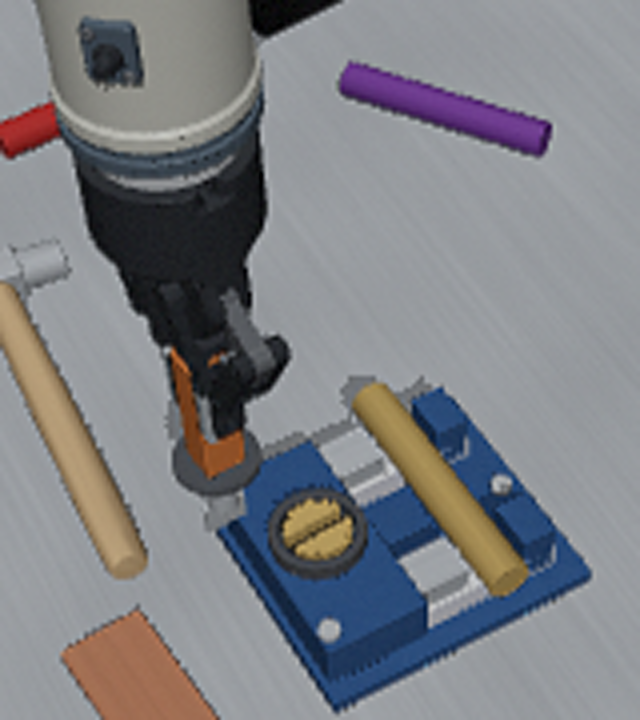

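```bash
python3 - <<'E'
from h import *
import pickle
s,f=pickle.load(open("w5.pkl","rb"))
T=s["eef_pos"];yaw=s["tcp_rot"][2]
im=cv2.resize(f["img"][130:205,285:360,::-1],None,fx=8,fy=8,interpolation=cv2.INTER_CUBIC)
x=np.array([np.cos(yaw),np.sin(yaw),0]);y=np.array([np.sin(yaw),-np.cos(yaw),0])
for k in range(30,75,5):
    u,v=proj(f,[T+k*x+[0,0,58-T[2]]])[0]; cv2.circle(im,(int((u-285+.5)*8),int((v-130+.5)*8)),3,(0,0,255),-1)
cv2.imwrite("pics/n_sl.png",im)
# circle via dark ring
hsv=cv2.cvtColor(f["img"],cv2.COLOR_RGB2HSV)
m=((hsv[...,0]>15)&(hsv[...,0]<35)&(hsv[...,1]>120)).astype(np.uint8); m2=np.zeros_like(m); m2[138:198,292:352]=m[138:198,292:352]
ys,xs=np.nonzero(m2);(c,rr)=cv2.minEnclosingCircle(np.c_[xs,ys].astype(np.float32));print("head",c,rr)
W=toplane(f,[c],58)[0];d=W-T;print(W,d@x,d@y)
sh=f["img"]
g=cv2.cvtColor(f["img"],cv2.COLOR_RGB2GRAY)
# slot centreline: per row, dark run between yellow
L=[]
for v in range(146,192):
    row=m2[v];xx=np.nonzero(row)[0]
    if len(xx)<10: continue
    gaps=np.diff(xx);i=np.argmax(gaps)
    if gaps[i]>3: L.append(((xx[i]+xx[i+1])/2,v,gaps[i]))
L=np.array(L);print(len(L),L[:,2].mean());p=np.polyfit(L[:,1],L[:,0],1);print(p)
A=toplane(f,[(np.polyval(p,150),150),(np.polyval(p,188),188)],58);d=A[0]-A[1];print(A,np.arctan2(d[1],d[0]),yaw)
e=A.mean(0)-T;print("slot mid in tool",e@x,e@y)
E
```

```text
head (322.0, 168.0) 24.16619110107422
[583.43137596 -36.5525802   58.        ] 51.268678747143134 5.368854070588191
45 9.28888888888889
[-9.48616601e-03  3.23238120e+02]
[[569.6986135  -38.04486529  58.        ]
 [599.22016326 -35.44734735  58.        ]] -3.0538314819177055 -3.048977469703396
slot mid in tool 50.26296994312443 5.081083835167398
```

View pics/n_sl.png

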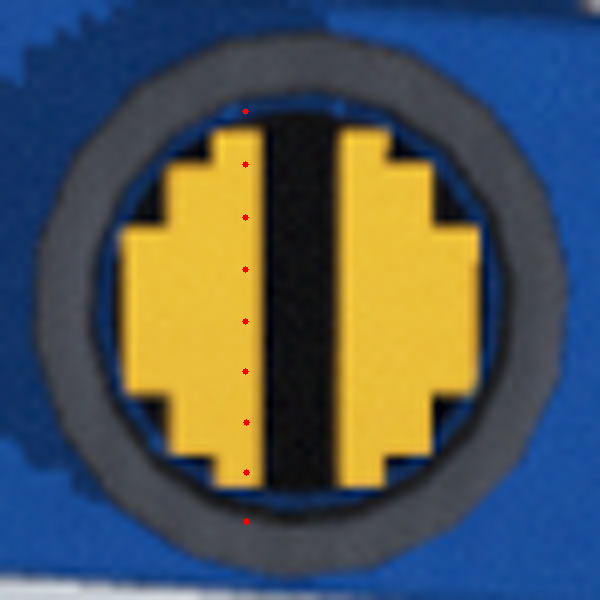

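>>> {"op": "apply_moves", "data": {"motion": "-1 0.04 0.0046 0 0; -1 0.0506 0.0046 0 0; -1 0.0506 0.0046 0.01 0; -1 0.0506 0.0046 0.025 0; -1 0.0506 0.0046 0.033 0; -1 0.0506 0.0046 0.033 0; -1 0.0506 0.0046 0.033 0", "squeeze": 110}}

```text
clock: 13.22
eef_pos: [585.1, -36.8, 326.7]
tcp_rot: [3.141, -0.001, -3.047]
contact_force: [-0.6, 0.4, -1.2]
opening: 0.246
```

```bash
python3 - <<'E'
from h import *
s=r.sense();print(s["clock"],s["eef_pos"],s["tcp_rot"],s["qpos"][5],s["contact_force"])
f=grab_frame("wrist");save(f,"o_wrist",(200,150,440,390),3)
g=grab_frame("scene");save(g,"o_scene",(240,160,360,290),6)
E
```

```text
13.2167 [585.10040886 -36.78424001 326.745983  ] [ 3.14143630e+00 -9.02734396e-04 -3.04726579e+00] -1.7304778155494356 [-0.57594157  0.4213348  -1.16739294]
```

View pics/o_wrist.png

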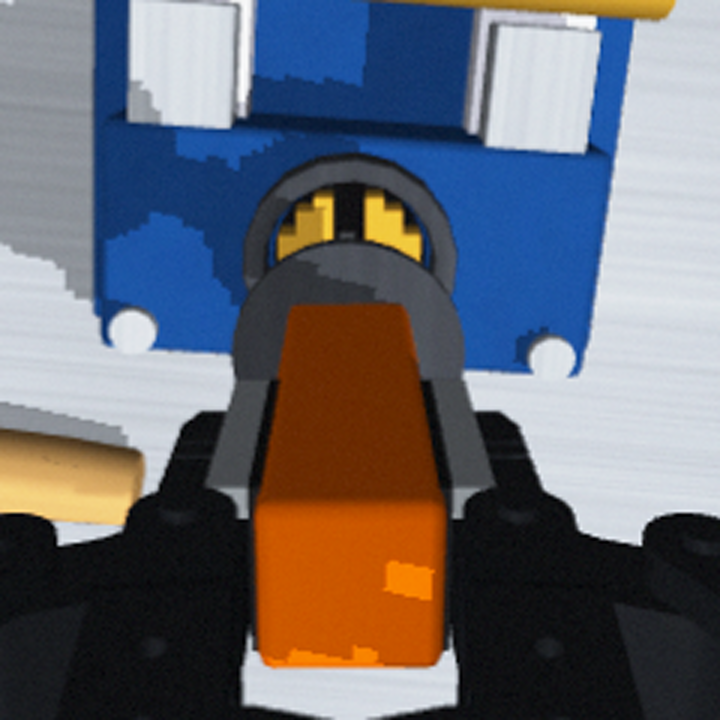

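View pics/o_scene.png

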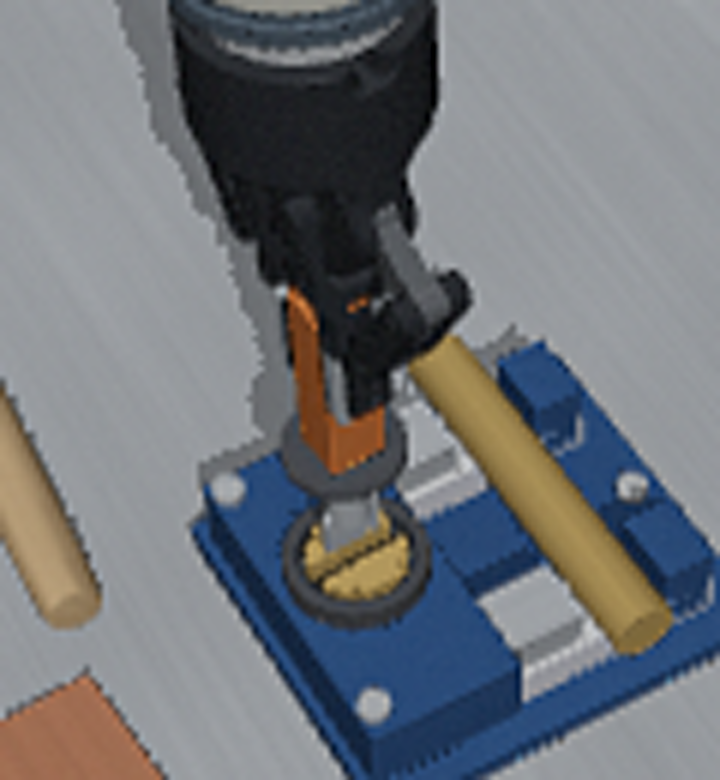

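>>> {"op": "apply_moves", "data": {"motion": "-1 0 0 0.003 0; -1 0 0 0.005 0; -1 0 0 0.007 0; -1 0 0 0.008 0; -1 0 0 0.008 0"}}

```text
clock: 13.73
eef_pos: [584.8, -37.3, 318.9]
tcp_rot: [3.142, -0.0, -3.048]
contact_force: [0.4, 0.2, -1.4]
opening: 0.247
```

>>> {"op": "apply_moves", "data": {"motion": "-1 0 0 0.002 0; -1 0 0 0.004 0; -1 0 0 0.004 0; -1 0 0 0.004 0"}}

```text
clock: 14.07
eef_pos: [584.8, -37.3, 315.0]
tcp_rot: [3.142, -0.0, -3.048]
contact_force: [0.1, -0.3, -1.1]
opening: 0.243
```

```bash
python3 - <<'E'
from h import *
s=r.sense();print(s["clock"],s["eef_pos"],s["tcp_rot"],s["qpos"][5],s["contact_force"])
f=grab_frame("wrist");save(f,"p_wrist",(260,170,380,260),6)
g=grab_frame("scene");save(g,"p_scene",(270,220,330,280),10)
E
```

```text
14.0667 [584.80161749 -37.25078203 315.03501462] [ 3.14154129e+00 -3.20831639e-04 -3.04799529e+00] -1.7305653428717753 [ 0.12222212 -0.25110366 -1.12237928]
```

View pics/p_wrist.png

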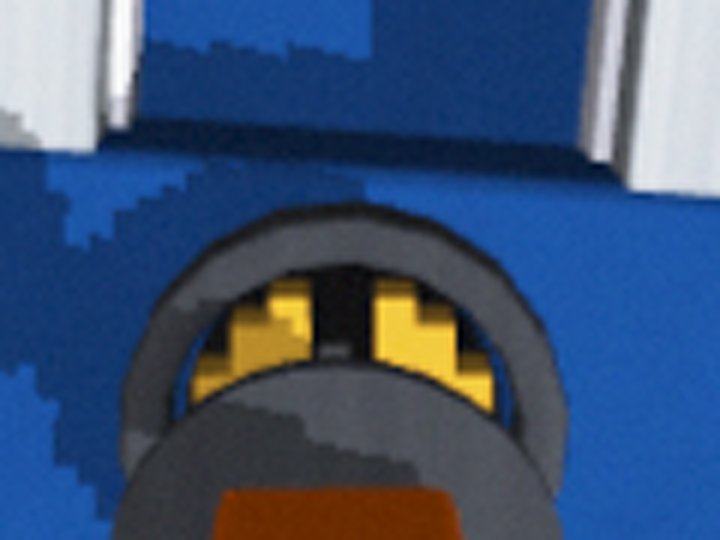

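View pics/p_scene.png

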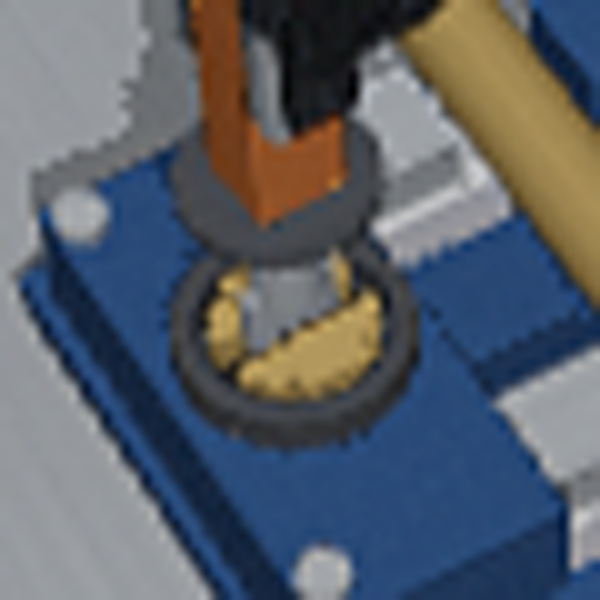

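>>> {"op": "apply_moves", "data": {"motion": "-1 0 0.0005 0.001 0; -1 0 0.0005 0.002 0; -1 0 0.0005 0.003 0; -1 0 0.0005 0.003 0"}}

```text
clock: 14.5
eef_pos: [584.7, -36.7, 312.0]
tcp_rot: [3.142, -0.0, -3.048]
contact_force: [-0.4, 0.3, -2.2]
opening: 0.241
```

>>> {"op": "apply_moves", "data": {"motion": "-1 0 0 0.001 0; -1 0 0 0.002 0; -1 0 0 0.002 0"}}

```text
clock: 14.75
eef_pos: [584.8, -36.8, 310.0]
tcp_rot: [3.142, -0.0, -3.048]
contact_force: [0.1, -0.2, -1.6]
opening: 0.242
```

>>> {"op": "apply_moves", "data": {"motion": "-1 0 0 0.0005 0.03; -1 0 0 0.001 0.06; -1 0 0 0.001 0.09; -1 0 0 0.001 0.12; -1 0 0 0.001 0.15; -1 0 0 0.001 0.18; -1 0 0 0.001 0.21; -1 0 0 0.001 0.24; -1 0 0 0.001 0.27; -1 0 0 0.001 0.3"}}

```text
clock: 15.58
eef_pos: [584.9, -36.9, 309.2]
tcp_rot: [-3.142, 0.001, 2.289]
contact_force: [-0.1, -0.2, -2.4]
opening: 0.246
```

```bash
python3 - <<'E'
from h import *
s=r.sense();print(s["clock"],s["eef_pos"],s["tcp_rot"],s["qpos"][5],s["contact_force"],s["wrist_torque"])
f=grab_frame("wrist");save(f,"q_wrist",(200,150,440,390),3)
g=grab_frame("scene");save(g,"q_scene",(250,200,350,290),7)
E
```

```text
15.5833 [584.92641206 -36.87068509 309.18687697] [-3.14156971e+00  5.68797085e-04  2.28850182e+00] -0.7827888282197407 [-0.11254184 -0.23287846 -2.38018171] [-0.24922911 -0.15132613  0.16249547]
```

View pics/q_wrist.png

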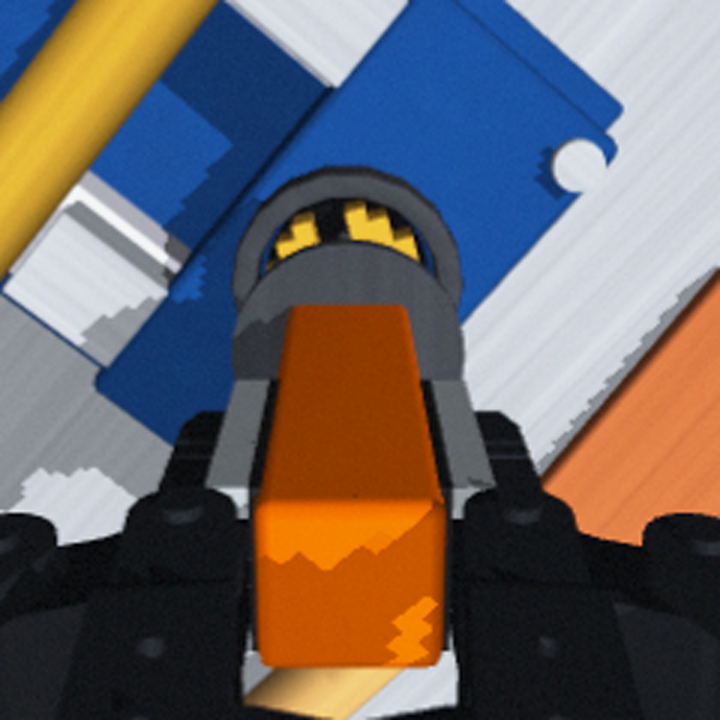

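View pics/q_scene.png

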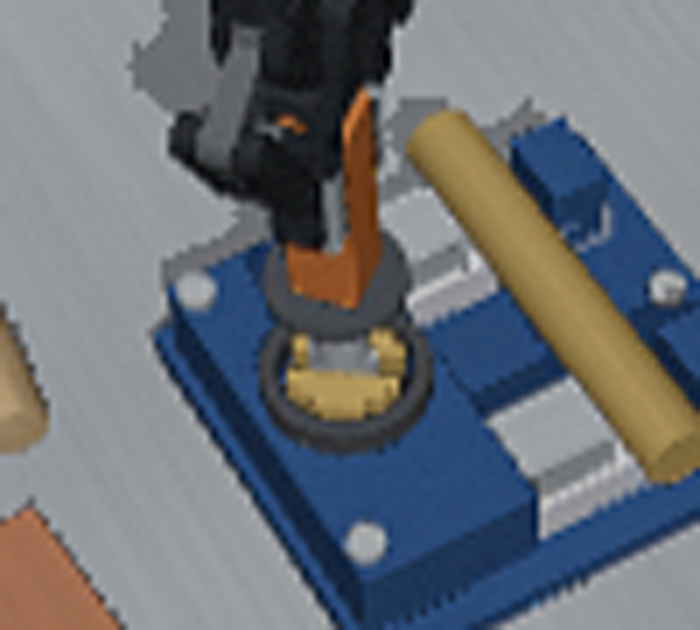

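>>> {"op": "apply_moves", "data": {"motion": "-1 0 0 0 0.03; -1 0 0 0 0.06; -1 0 0 0 0.09; -1 0 0 0 0.12; -1 0 0 0 0.15; -1 0 0 0 0.18; -1 0 0 0 0.21; -1 0 0 0 0.24; -1 0 0 0 0.27; -1 0 0 0 0.3; -1 0 0 0 0.33; -1 0 0 0 0.36; -1 0 0 0 0.39; -1 0 0 0 0.42; -1 0 0 0 0.45; -1 0 0 0 0.48; -1 0 0 0 0.51; -1 0 0 0 0.54; -1 0 0 0 0.57; -1 0 0 0 0.6"}}

```text
clock: 17.35
eef_pos: [584.4, -37.2, 309.1]
tcp_rot: [3.141, 0.002, 0.407]
contact_force: [-2.1, -4.6, -0.2]
opening: 0.243
```

```bash
python3 - <<'E'
from h import *
s=r.sense();print(s["clock"],s["eef_pos"],s["tcp_rot"],s["qpos"][5],s["contact_force"],s["wrist_torque"])
f=grab_frame("wrist");save(f,"r_wrist",(200,150,440,390),3)
g=grab_frame("scene");save(g,"r_scene",(250,200,350,290),7)
E
```

```text
17.35 [584.43677319 -37.24225768 309.11586217] [3.14101053e+00 1.67631580e-03 4.07479383e-01] 1.0984236995435555 [-2.09068335 -4.59035127 -0.18414414] [-0.97668421  0.40634078  0.09830159]
```

View pics/r_wrist.png

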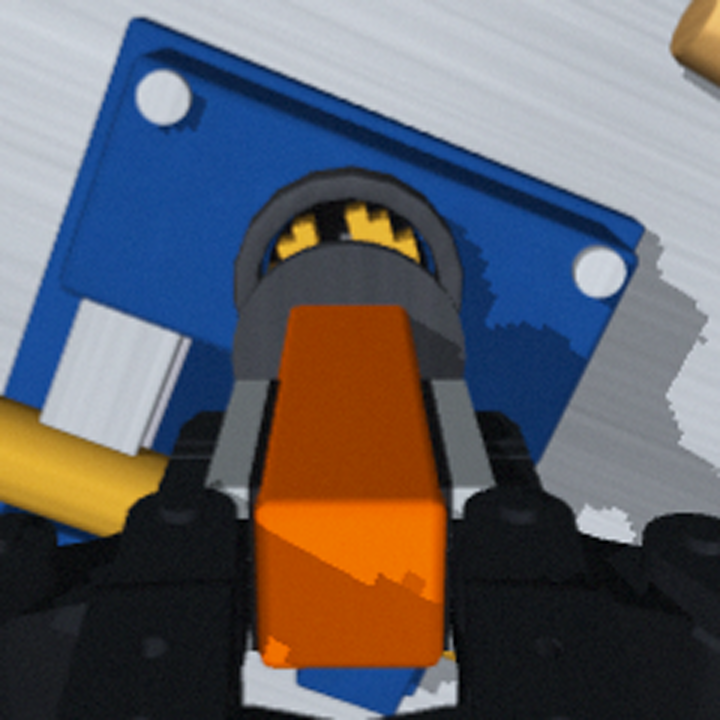

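View pics/r_scene.png

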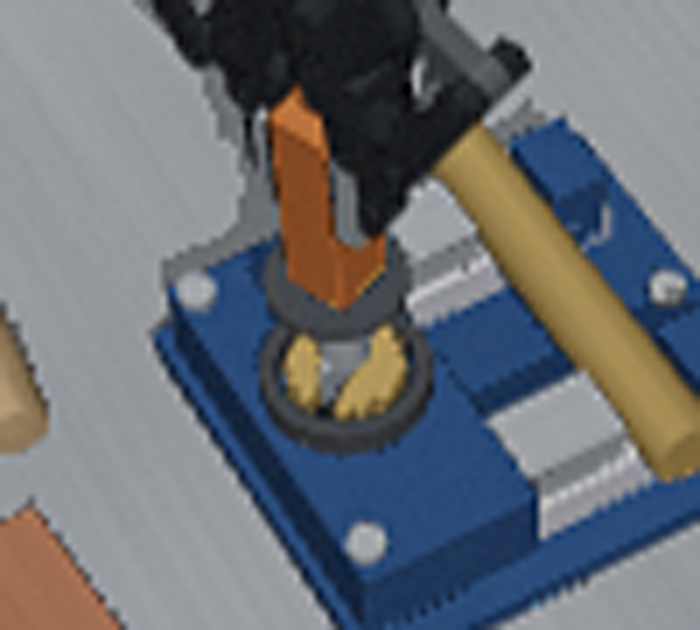

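>>> {"op": "apply_moves", "data": {"motion": "-1 0 0.0006 0 0.025; -1 0 0.0006 0 0.05; -1 0 0.0006 0 0.075; -1 0 0.0006 0 0.1; -1 0 0.0006 0 0.125; -1 0 0.0006 0 0.15; -1 0 0.0006 0 0.175; -1 0 0.0006 0 0.2"}}

```text
clock: 18.12
eef_pos: [584.4, -37.4, 309.1]
tcp_rot: [3.141, 0.002, -0.218]
contact_force: [-2.9, -1.0, 0.7]
opening: 0.247
```

```bash
python3 - <<'E'
from h import *
s=r.sense();print(s["clock"],s["eef_pos"],s["tcp_rot"],s["qpos"][5],s["contact_force"],s["wrist_torque"],s["joint_efforts"][5])
g=grab_frame("scene");save(g,"s_scene",(250,200,350,290),7)
E
```

```text
18.1167 [584.43723746 -37.3957821  309.05428422] [ 3.14093205e+00  2.02147928e-03 -2.18073142e-01] 1.7227622062622754 [-2.90956195 -0.96918066  0.70497388] [-0.50059158  0.84574145  0.13167281] -1.4146770536899567
```

View pics/s_scene.png

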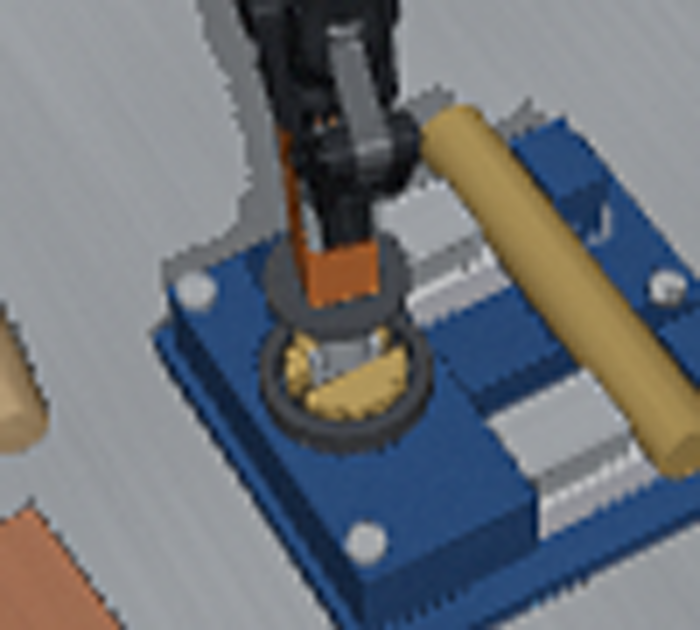

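>>> {"op": "apply_moves", "data": {"motion": "-1 0 0 0 0.02; -1 0 0 0 0.04; -1 0 0 0 0.06; -1 0 0 0 0.08; -1 0 0 0 0.1; -1 0 0 0 0.12"}}

```text
clock: 18.67
eef_pos: [584.4, -37.3, 309.0]
tcp_rot: [3.14, 0.002, -0.594]
contact_force: [-4.6, -1.7, 1.3]
opening: 0.244
```

```bash
python3 - <<'E'
from h import *
s=r.sense();print(s["clock"],s["eef_pos"],s["tcp_rot"],s["qpos"][5],s["contact_force"],s["wrist_torque"],s["joint_efforts"][5])
E
```

```text
18.6667 [584.35235586 -37.26524047 309.04099884] [ 3.14032893e+00  1.99445627e-03 -5.93521305e-01] 2.098159000770684 [-4.60721237 -1.71147949  1.27897529] [-0.38161735  1.12212612  0.15972992] -1.0802171006798744
```

>>> {"op": "apply_moves", "data": {"motion": "-1 0 0 0 0.02; -1 0 0 0 0.04; -1 0 0 0 0.06; -1 0 0 0 0.08; -1 0 0 0 0.1"}}

```text
clock: 19.08
eef_pos: [584.3, -37.1, 309.0]
tcp_rot: [3.14, 0.002, -0.906]
contact_force: [-5.0, -0.4, 2.7]
opening: 0.242
```

```bash
python3 - <<'E'
from h import *
s=r.sense();print(s["clock"],s["eef_pos"],s["tcp_rot"],s["qpos"][5],s["contact_force"],s["wrist_torque"],s["joint_efforts"][5])
f=grab_frame("wrist");save(f,"t_wrist",(200,150,440,390),3)
g=grab_frame("scene");save(g,"t_scene",(250,200,350,290),7)
E
```

```text
19.0833 [584.28013179 -37.09229154 309.03154966] [ 3.13953945e+00  1.70781817e-03 -9.06345930e-01] 2.4112790269196767 [-5.03750772 -0.36797369  2.73641718] [0.00663681 1.19971234 1.20598775] 0.039725073147565126
```

View pics/t_wrist.png

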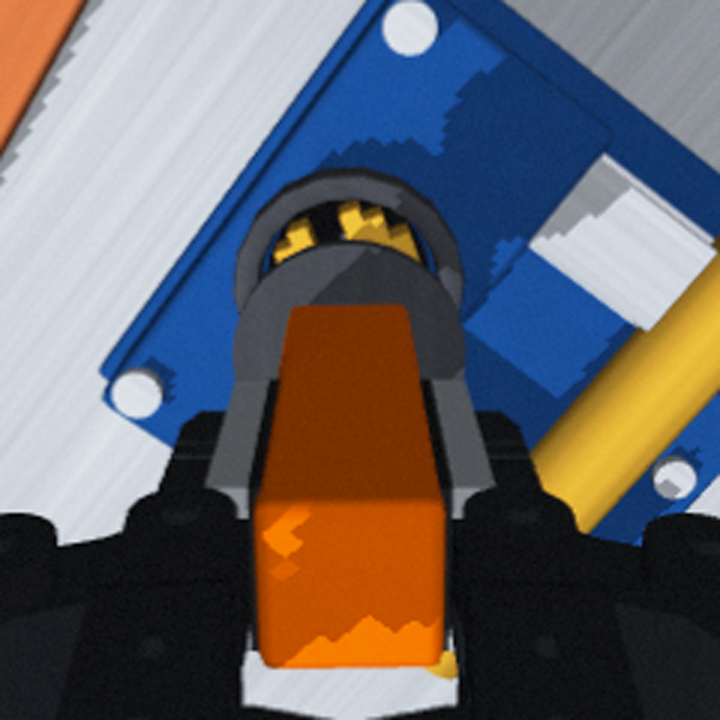

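View pics/t_scene.png

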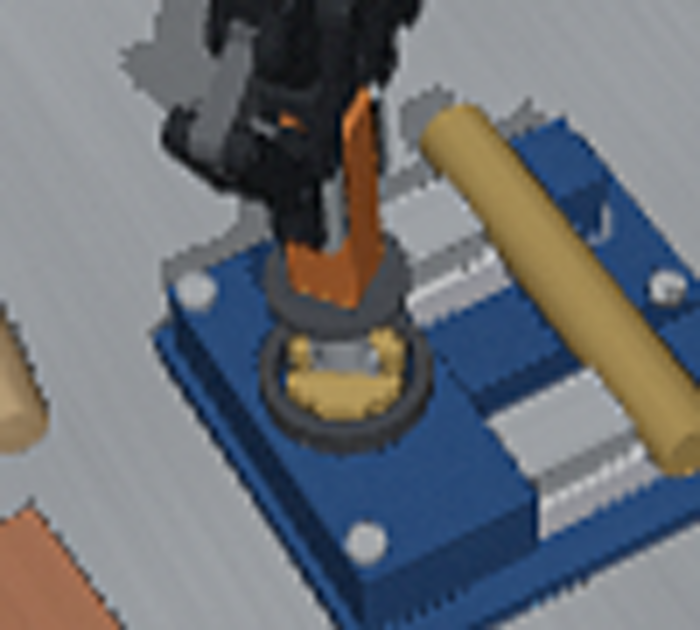

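>>> {"op": "apply_moves", "data": {"motion": "-1 0 0 0 0.01; -1 0 0 0 0.02; -1 0 0 0 0.03; -1 0 0 0 0.03"}}

```text
clock: 19.52
eef_pos: [584.5, -37.0, 309.1]
tcp_rot: [3.14, 0.001, -0.998]
contact_force: [-4.6, -0.3, 2.5]
opening: 0.244
```

```bash
python3 - <<'E'
from h import *
s=r.sense();print(s["clock"],s["eef_pos"],s["tcp_rot"],s["qpos"][5],s["contact_force"],s["wrist_torque"],s["joint_efforts"][5])
f=grab_frame("wrist");save(f,"u_wrist",(200,150,440,390),3)
E
```

```text
19.5167 [584.47047059 -37.01260464 309.08070095] [ 3.13969290e+00  8.67245919e-04 -9.98393620e-01] 2.5038281516646443 [-4.61893404 -0.3370546   2.51823215] [-0.01872525  1.29653586  1.63196435] 2.1992383897304535
```

View pics/u_wrist.png

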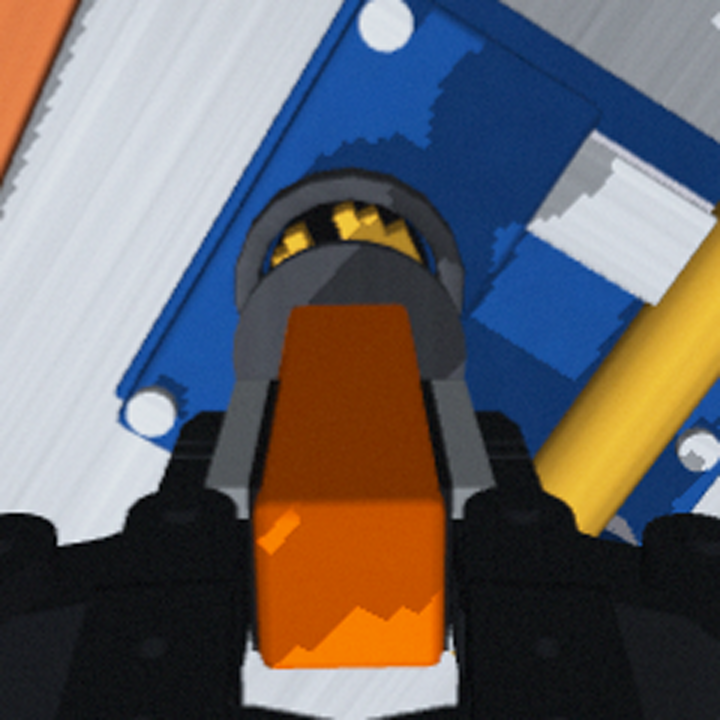

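>>> {"op": "apply_moves", "data": {"motion": "-1 0 0 0 0.01; -1 0 0 0 0.02; -1 0 0 0 0.03; -1 0 0 0 0.04; -1 0 0 0 0.04", "squeeze": 120}}

```text
clock: 19.98
eef_pos: [584.5, -36.9, 309.1]
tcp_rot: [3.139, 0.0, -1.122]
contact_force: [-4.0, 0.8, 3.1]
opening: 0.239
```

```bash
python3 - <<'E'
from h import *
s=r.sense();print(s["clock"],s["eef_pos"],s["tcp_rot"],s["qpos"][5],s["contact_force"],s["wrist_torque"],s["joint_efforts"][5])
f=grab_frame("wrist");save(f,"v_wrist",(200,150,440,390),3)
E
```

```text
19.9833 [584.47803804 -36.87380169 309.10122374] [ 3.13934753e+00  1.92500693e-04 -1.12166638e+00] 2.6278496969806464 [-4.03869713  0.83574501  3.12860579] [0.2390973  1.30712155 2.90869846] 3.43820258975029
```

View pics/v_wrist.png

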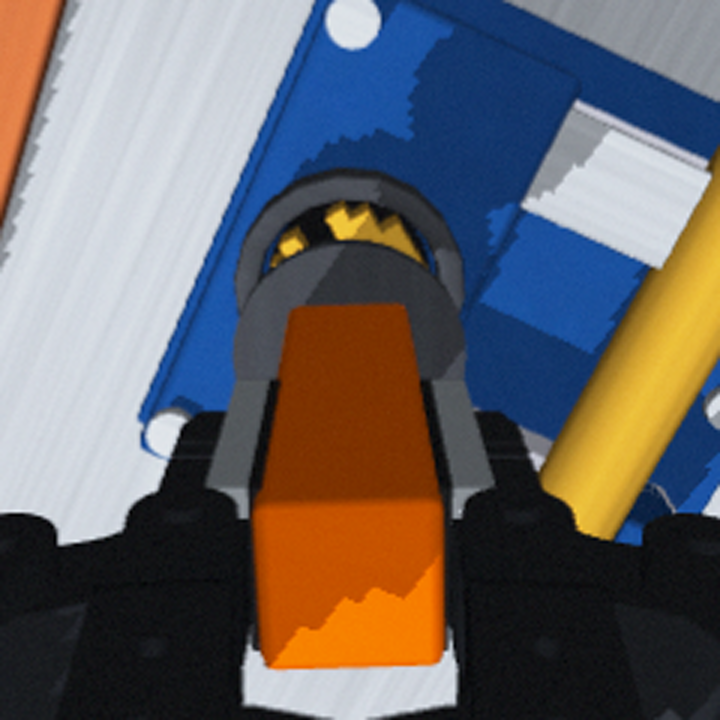

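```bash
python3 - <<'E'
from h import *
s=r.sense();f=grab_frame("wrist")
import pickle;pickle.dump((s,f),open("w6.pkl","wb"))
c=np.array([584.5,-37.2]);n=600;sc=n/60.
u,v=np.meshgrid(np.arange(n),np.arange(n))
X=np.stack([c[0]+30-v/sc, c[1]+30-u/sc, np.full(u.shape,58.)],-1).reshape(-1,3)
p=proj(f,X).astype(np.float32).reshape(n,n,2)
im=cv2.remap(f["img"],p[...,0],p[...,1],cv2.INTER_LINEAR)[:,:,::-1]
cv2.imwrite("pics/w_rect.png",im)
print(s["wrist_torque"],s["tcp_rot"])
E
```

```text
[0.12034428 1.32116985 2.85793705] [ 3.13931544e+00  2.11719520e-04 -1.12034825e+00]
```

View pics/w_rect.png

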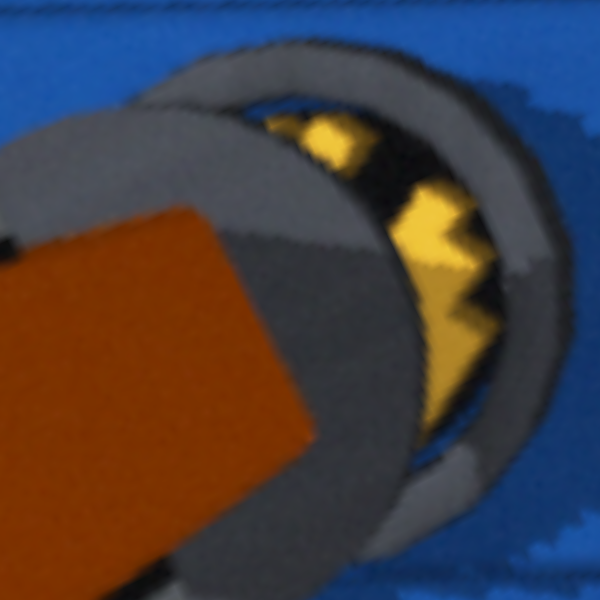

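```bash
cat > rect.py <<'E'
from h import *
import pickle
from scipy.spatial.transform import Rotation as Ro
s,f=pickle.load(open("w6.pkl","rb"))
Rt=Ro.from_euler('xyz',s["tcp_rot"]).as_matrix();T=s["eef_pos"]
Rc=np.array(f["R"]);tc=np.array(f["t"],float)
A=Rc@Rt; b=Rc@T+tc   # cam = A*tool + b
L={"r":([584.437,-37.242,309.116],[3.1410,0.00168,0.40748]),"t":([584.28,-37.092,309.03],[3.13954,0.0017,-0.90635]),"u":([584.47,-37.01,309.08],[3.13969,.00087,-0.99839]),"v":([584.478,-36.874,309.10],[3.13935,0.0002,-1.12167])}
out=[]
for k,(p,ro) in L.items():
    R2=Ro.from_euler('xyz',ro).as_matrix()
    g=dict(f);g["R"]=A@R2.T;g["t"]=b-A@R2.T@np.array(p)
    c=np.array([584.5,-37.2]);n=300;sc=n/60.
    u,v=np.meshgrid(np.arange(n),np.arange(n))
    X=np.stack([c[0]+30-v/sc, c[1]+30-u/sc, np.full(u.shape,58.)],-1).reshape(-1,3)
    q=proj(g,X).astype(np.float32).reshape(n,n,2)
    img=cv2.imread(f"pics/{k}_wrist.png")
    out.append(cv2.remap(img,(q[...,0]-200+.5)*3-.5,(q[...,1]-150+.5)*3-.5,cv2.INTER_LINEAR))
cv2.imwrite("pics/w_cmp.png",np.vstack([np.hstack(out[:2]),np.hstack(out[2:])]))
E
python3 rect.py
```

```text
(no output)
```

View pics/w_cmp.png

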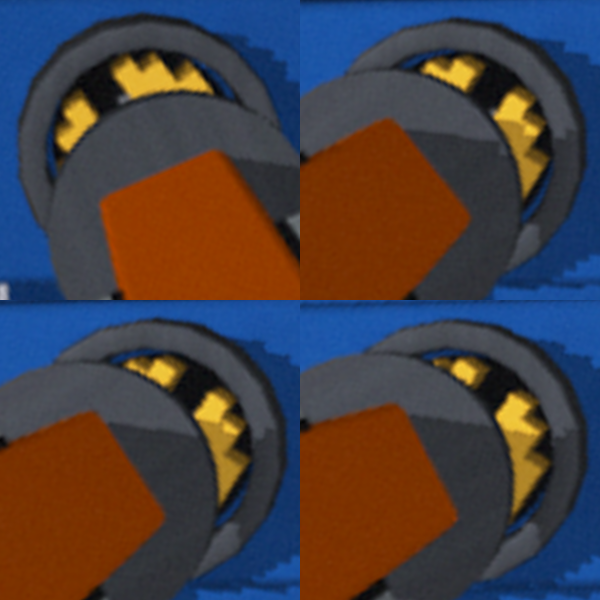

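>>> {"op": "apply_moves", "data": {"motion": "-1 0 0 0 -0.02; -1 0 0 0 -0.04; -1 0 0 0 -0.06; -1 0 0 0 -0.06"}}

```text
clock: 20.42
eef_pos: [585.1, -37.5, 309.1]
tcp_rot: [3.141, -0.001, -0.933]
contact_force: [-1.6, -2.3, -1.2]
opening: 0.243
```

```bash
python3 - <<'E'
from h import *
s=r.sense();print(s["clock"],s["eef_pos"],s["tcp_rot"],s["qpos"][5],s["contact_force"],s["wrist_torque"],s["joint_efforts"][5])
E
```

```text
20.4167 [585.05054729 -37.47665566 309.07250488] [ 3.14111990e+00 -6.70041203e-04 -9.33414140e-01] 2.43851462641273 [-1.61476032 -2.31698799 -1.16818593] [-0.77520108  0.514805    1.02931505] -0.01999526226427406
```

>>> {"op": "apply_moves", "data": {"motion": "-1 0 0 0 -0.02; -1 0 0 0 -0.04; -1 0 0 0 -0.05; -1 0 0 0 -0.05"}}

```text
clock: 20.75
eef_pos: [585.3, -37.7, 309.1]
tcp_rot: [-3.142, -0.001, -0.783]
contact_force: [-0.8, -5.1, -2.8]
opening: 0.246
```

```bash
python3 - <<'E'
from h import *
s=r.sense();print(s["clock"],s["eef_pos"],s["tcp_rot"],s["contact_force"],s["wrist_torque"])
f=grab_frame("wrist");save(f,"x_wrist",(200,150,440,390),3)
import pickle
E
sed -i 's/^out=\[\]/L["x"]=None\nout=[]/' rect.py
```

```text
20.75 [585.26766097 -37.6996656  309.12911818] [-3.14157244e+00 -9.54484403e-04 -7.83128255e-01] [-0.75128045 -5.06829072 -2.81113717] [-1.18430731  0.18049235  0.08380902]
```

View pics/x_wrist.png

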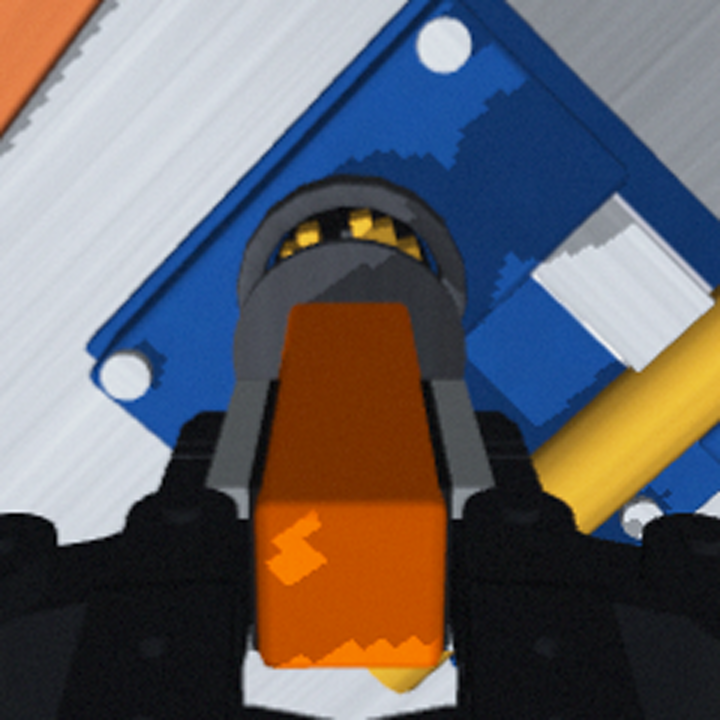

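>>> {"op": "apply_moves", "data": {"motion": "-1 0.0004 0.0004 0 -0.01; -1 0.0004 0.0004 -0.004 -0.015; -1 0.0004 0.0004 -0.01 -0.015; -1 0.0004 0.0004 -0.02 -0.015; -1 0.0004 0.0004 -0.05 -0.015; -1 0.0004 0.0004 -0.08 -0.015; -1 0.0004 0.0004 -0.08 -0.015"}}

```text
clock: 21.38
eef_pos: [587.1, -37.6, 396.3]
tcp_rot: [-3.135, -0.008, -0.74]
contact_force: [1.7, -1.0, -0.8]
opening: 0.24
```

```bash
python3 - <<'E'
from h import *
s=r.sense();print(s["clock"],s["eef_pos"],s["tcp_rot"],s["qpos"][5],s["contact_force"],s["wrist_torque"])
f=grab_frame("wrist");save(f,"y_wrist")
g=grab_frame("scene");save(g,"y_scene",(250,180,370,300),6)
import pickle;pickle.dump((s,f,g),open("w7.pkl","wb"))
E
```

```text
21.3833 [587.05043202 -37.64676681 396.31845683] [-3.13458602 -0.00756876 -0.73983937] 2.2434189058507688 [ 1.721436   -1.04046739 -0.7714353 ] [-0.03174791 -0.09721401  0.0209265 ]
```

View pics/y_wrist.png

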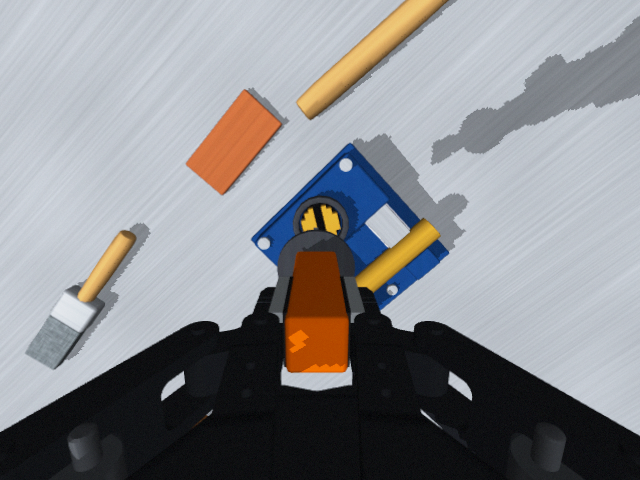

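View pics/y_scene.png

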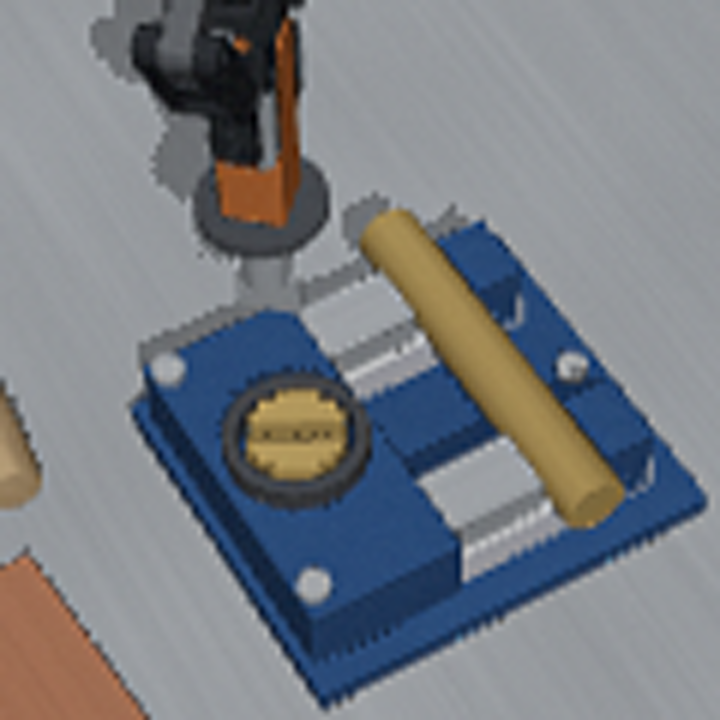

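```bash
python3 - <<'E'
from h import *
import pickle
s,f,g=pickle.load(open("w7.pkl","rb"))
c=np.array([584.5,-37.2]);n=400;sc=n/60.
u,v=np.meshgrid(np.arange(n),np.arange(n))
X=np.stack([c[0]+30-v/sc, c[1]+30-u/sc, np.full(u.shape,58.)],-1).reshape(-1,3)
o=[]
for F in(f,g):
    p=proj(F,X).astype(np.float32).reshape(n,n,2)
    o.append(cv2.remap(F["img"],p[...,0],p[...,1],cv2.INTER_CUBIC)[:,:,::-1])
cv2.imwrite("pics/y_rect.png",np.hstack(o))
E
```

```text
(no output)
```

View pics/y_rect.png

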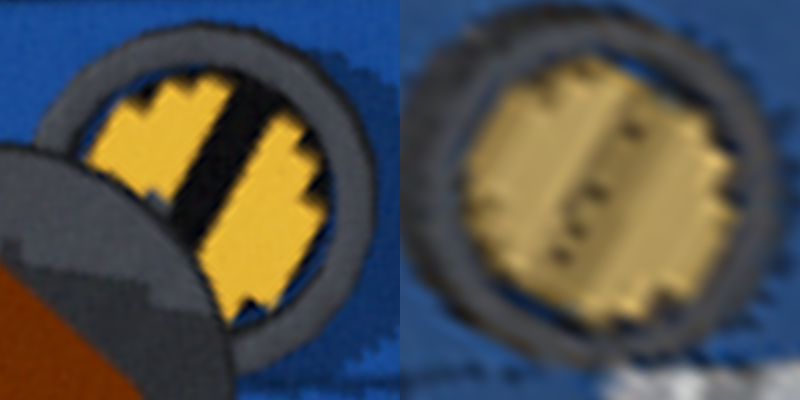

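```bash
python3 - <<'E'
from h import *
import pickle
s7,f7,g=pickle.load(open("w7.pkl","rb"));s6,f6=pickle.load(open("w6.pkl","rb"))
n=400;sc=n/60.;o=[]
u,v=np.meshgrid(np.arange(n),np.arange(n))
for F,off in((f6,(302/10-30,308/10-30)),(f7,(195/sc-30,202/sc-30))):
    c=np.array([584.5-off[1],-37.2-off[0]])
    X=np.stack([c[0]+30-v/sc, c[1]+30-u/sc, np.full(u.shape,58.)],-1).reshape(-1,3)
    p=proj(F,X).astype(np.float32).reshape(n,n,2)
    im=cv2.remap(F["img"],p[...,0],p[...,1],cv2.INTER_CUBIC)[:,:,::-1].copy()
    cv2.circle(im,(200,200),int(27*sc),(0,255,0),1);cv2.circle(im,(200,200),int(21*sc),(0,255,0),1)
    for a in(-.5,-.6,-.7):
        cv2.line(im,(200,200),(int(200-140*np.sin(a)),int(200-140*np.cos(a))),(0,0,255),1)
    o.append(im)
cv2.imwrite("pics/y_cmp.png",np.hstack(o))
E
```

```text
(no output)
```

View pics/y_cmp.png

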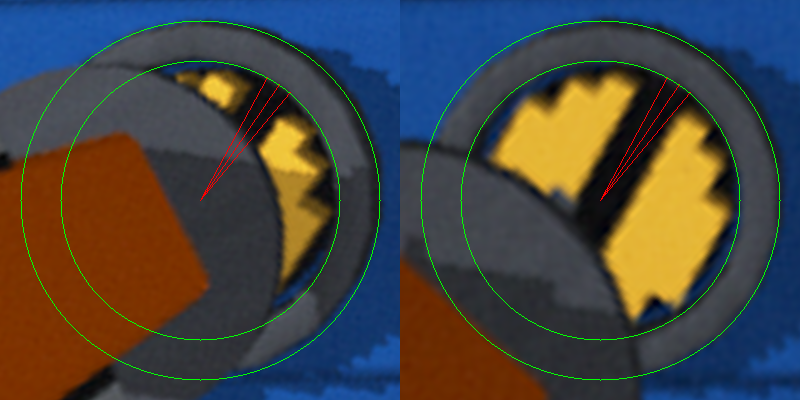

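```bash
python3 - <<'E'
from h import *
s=r.sense();plan(s["eef_pos"],s["tcp_rot"][2],[488.1,294.4,395],-0.74+0.6*np.pi)
E
```

```text
shift -0.2958 -0.1796 -0.0035 twist -0.5999 rows>=15.1
```

>>> {"op": "apply_moves", "data": {"motion": "-1 -0.296 -0.18 0 -0.6; -1 -0.296 -0.18 0 -0.6; -1 -0.296 -0.18 0 -0.6; -1 -0.296 -0.18 0 -0.6; -1 -0.296 -0.18 0 -0.6; -1 -0.296 -0.18 0 -0.6; -1 -0.296 -0.18 0 -0.6; -1 -0.296 -0.18 0 -0.6; -1 -0.296 -0.18 0 -0.6; -1 -0.296 -0.18 0 -0.6; -1 -0.296 -0.18 0 -0.6; -1 -0.296 -0.18 0 -0.6; -1 -0.296 -0.18 0 -0.6; -1 -0.296 -0.18 0 -0.6; -1 -0.296 -0.18 0 -0.6; -1 -0.296 -0.18 0 -0.6; -1 -0.296 -0.18 0 -0.6"}}

```text
clock: 22.9
eef_pos: [487.2, 294.5, 388.4]
tcp_rot: [-3.141, 0.001, 1.143]
contact_force: [-0.2, 0.7, -1.9]
opening: 0.244
```

```bash
python3 - <<'E'
from h import *
s=r.sense();print(s["clock"],s["eef_pos"],s["tcp_rot"],s["qpos"][5]);plan(s["eef_pos"],s["tcp_rot"][2],[488.1,294.4,391],2.824)
E
```

```text
22.9 [487.17876878 294.49964336 388.4167445 ] [-3.14060152e+00  9.47412778e-04  1.14275244e+00] 0.968900642747572
shift 0.0003 0.0009 -0.0026 twist -0.5352 rows>=13.5
```

>>> {"op": "apply_moves", "data": {"motion": "-1 0.0003 0.0009 -0.003 -0.535; -1 0.0003 0.0009 -0.003 -0.535; -1 0.0003 0.0009 -0.003 -0.535; -1 0.0003 0.0009 -0.003 -0.535; -1 0.0003 0.0009 -0.003 -0.535; -1 0.0003 0.0009 -0.003 -0.535; -1 0.0003 0.0009 -0.003 -0.535; -1 0.0003 0.0009 -0.003 -0.535; -1 0.0003 0.0009 -0.003 -0.535; -1 0.0003 0.0009 -0.003 -0.535; -1 0.0003 0.0009 -0.003 -0.535; -1 0.0003 0.0009 -0.003 -0.535; -1 0.0003 0.0009 -0.003 -0.535; -1 0.0003 0.0009 -0.003 -0.535; -1 0.0003 0.0009 -0.003 -0.535; -1 0.0003 0.0009 -0.003 -0.535"}}

```text
clock: 24.23
eef_pos: [488.3, 294.4, 391.9]
tcp_rot: [-3.141, -0.0, 2.822]
contact_force: [0.1, 0.8, -2.0]
opening: 0.241
```

```bash
python3 - <<'E'
from h import *
s=r.sense();print(s["clock"],s["eef_pos"],s["tcp_rot"],s["qpos"][5])
f=grab_frame("wrist");save(f,"z_wrist",(200,140,440,380),3)
g=grab_frame("scene");save(g,"z_scene",(370,220,520,400),4)
E
```

```text
24.2333 [488.30058528 294.42006241 391.88490063] [-3.14126026e+00 -4.25373778e-04  2.82167363e+00] -0.7110090563133871
```

View pics/z_wrist.png

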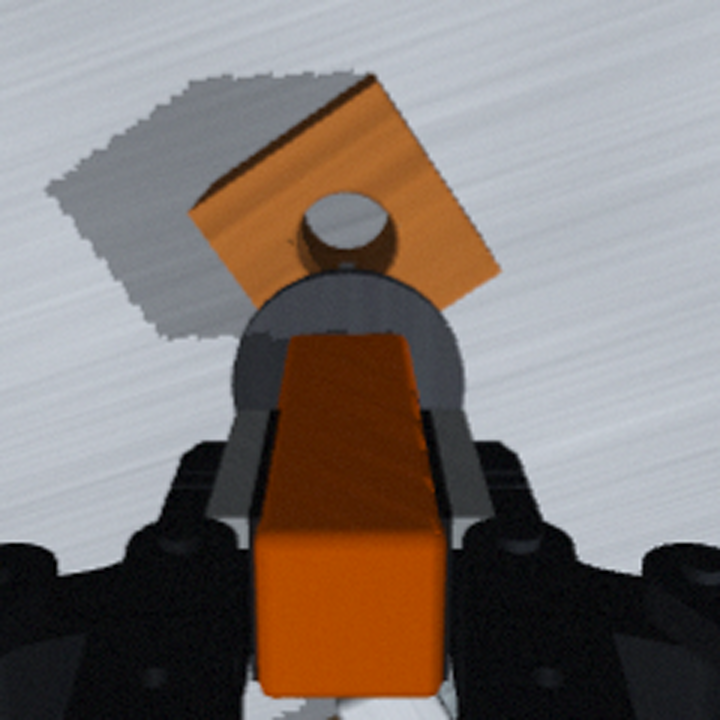

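```bash
python3 - <<'E'
import cv2
im=cv2.imread("pics/m_wrist.png")[140:380,200:440]
cv2.imwrite("pics/m_wc.png",cv2.resize(im,None,fx=3,fy=3,interpolation=cv2.INTER_CUBIC))
E
```

```text
(no output)
```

View pics/m_wc.png

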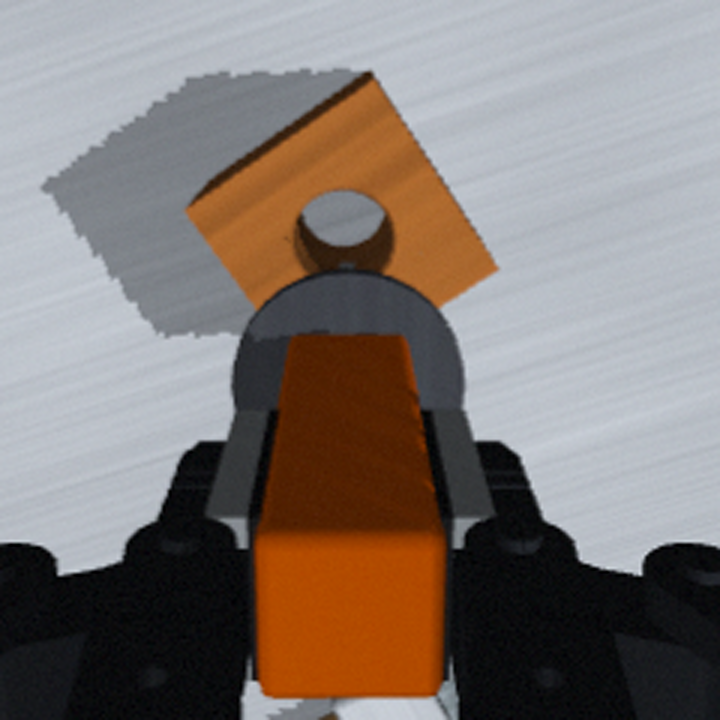

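>>> {"op": "apply_moves", "data": {"motion": "-1 0 0 0.03 0; -1 0 0 0.055 0; -1 0 0 0.075 0; -1 0 0 0.095 0; -1 0 0 0.11 0; -1 0 0 0.117 0; -1 0 0 0.117 0; -1 0 0 0.117 0"}}

```text
clock: 25.0
eef_pos: [488.6, 294.6, 275.5]
tcp_rot: [-3.142, -0.0, 2.826]
contact_force: [0.3, 0.6, -1.4]
opening: 0.243
```

>>> {"op": "apply_moves", "data": {"motion": "-1 0 0 0.002 0; -1 0 0 0.004 0; -1 0 0 0.004 0; -1 0 0 0.004 0"}}

```text
clock: 25.33
eef_pos: [488.5, 294.5, 271.7]
tcp_rot: [3.141, 0.0, 2.827]
contact_force: [-0.0, 0.1, -2.1]
opening: 0.242
```

```bash
python3 - <<'E'
from h import *
s=r.sense();print(s["clock"],s["eef_pos"],s["tcp_rot"],s["contact_force"],s["wrist_torque"])
g=grab_frame("scene");save(g,"za_scene",(380,270,490,400),6)
E
```

```text
25.3333 [488.52162104 294.48489964 271.68455031] [3.14107571e+00 4.84970252e-04 2.82665830e+00] [-0.0452973   0.09225793 -2.05598599] [-0.00436748 -0.04412069 -0.00100758]
```

View pics/za_scene.png

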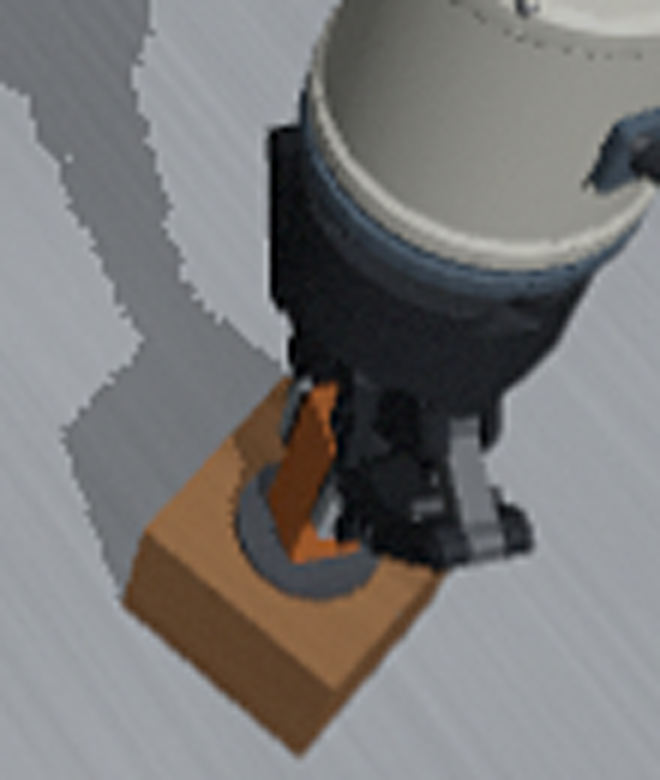

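>>> {"op": "apply_moves", "data": {"motion": "-1 0 0 0.001 0; -1 0 0 0.002 0; -1 0 0 0.002 0"}}

```text
clock: 25.63
eef_pos: [488.7, 294.5, 271.0]
tcp_rot: [3.141, 0.001, 2.827]
contact_force: [-4.3, -3.4, 16.6]
opening: 0.242
```

>>> {"op": "apply_moves", "data": {"motion": "-1 0 0 -0.001 0; -1 0 0 -0.001 0; -0.4 0 0 -0.001 0; -0.3 0 0 -0.001 0; -0.2 0 0 -0.001 0; 0 0 0 -0.001 0; 0.2 0 0 -0.001 0; 0.4 0 0 -0.001 0; 0.4 0 0 -0.001 0; 0.4 0 0 -0.001 0", "squeeze": 30}}

```text
clock: 26.47
eef_pos: [488.4, 294.5, 270.2]
tcp_rot: [-3.142, -0.0, 2.827]
contact_force: [-0.6, 0.8, 0.2]
opening: 0.701
```

```bash
python3 - <<'E'
from h import *
s=r.sense();print(s["clock"],s["eef_pos"],s["tcp_rot"],s["contact_force"],s["opening"])
f=grab_frame("wrist");save(f,"zb_wrist",(180,150,460,410),2.8)
E
```

```text
26.4667 [488.4108599  294.45036929 270.15007426] [-3.14152541e+00 -5.63141272e-05  2.82683966e+00] [-0.61720086  0.79999024  0.20068663] 0.7007073292511538
```

View pics/zb_wrist.png

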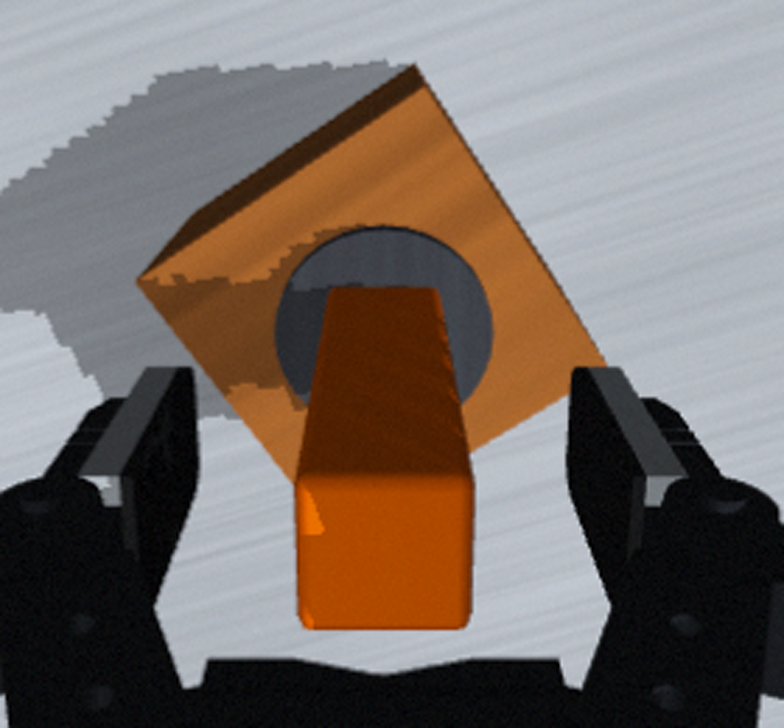

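Key stands free, with the collar on the stand and the fingers clear. I'll retreat upward and check everything.

>>> {"op": "apply_moves", "data": {"motion": "0.4 0 0 -0.03 0; 0.4 0 0 -0.06 0; 0.4 0 0 -0.09 0; 0.4 0 0 -0.13 0; 0.4 -0.03 0.1 -0.15 0; 0.4 -0.03 0.14 -0.15 0; 0.4 -0.03 0.18 -0.15 0; 0.4 -0.03 0.18 -0.15 0; 0.4 -0.03 0.18 -0.15 0"}}

```text
clock: 27.27
eef_pos: [573.8, 460.2, 420.5]
tcp_rot: [3.139, 0.001, 2.828]
contact_force: [-1.4, -1.4, -0.2]
opening: 0.699
```

```bash
python3 - <<'E'
from h import *
s=r.sense();print(s["clock"],s["eef_pos"],s["contact_force"])
t=grab_frame("top");save(t,"zc_top")
g=grab_frame("scene")
a=cv2.resize(t["img"][220:280,120:180,::-1],(400,400),interpolation=cv2.INTER_CUBIC)
b=cv2.resize(t["img"][190:285,260:350,::-1],(380,400),interpolation=cv2.INTER_CUBIC)
cv2.imwrite("pics/zc_z.png",np.hstack([a,b]))
save(g,"zc_scene")
import pickle;pickle.dump((t,g),open("w8.pkl","wb"))
for q in("key","stand","hammer","brush","coupon"):print(q,[(np.round(d["point"]),d["conf"]) for d in spotter.place_of(q,"top")[:1]])
E
```

```text
27.2667 [573.78170398 460.18876059 420.4678316 ] [-1.44632967 -1.37455405 -0.232722  ]
key [(array([486., 294.,  10.]), 0.78)]
stand [(array([489., 297.,  -2.]), 0.87)]
hammer [(array([ 667., -223.,    3.]), 0.77)]
brush [(array([696., 229.,  -0.]), 0.86)]
coupon [(array([699., -22.,   3.]), 0.65)]
```

View pics/zc_top.png

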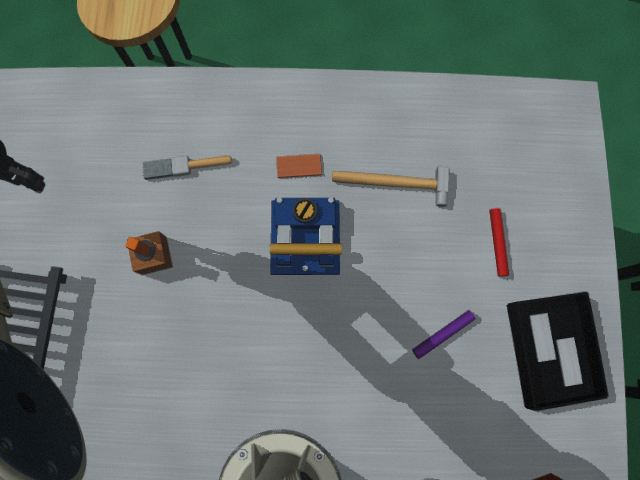

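View pics/zc_z.png

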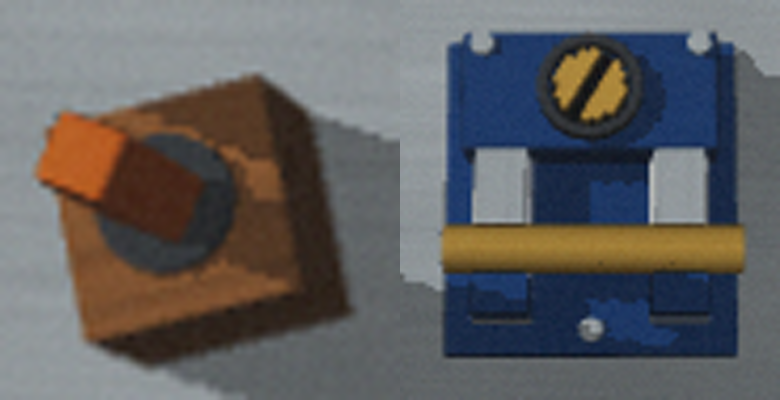

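View pics/zc_scene.png

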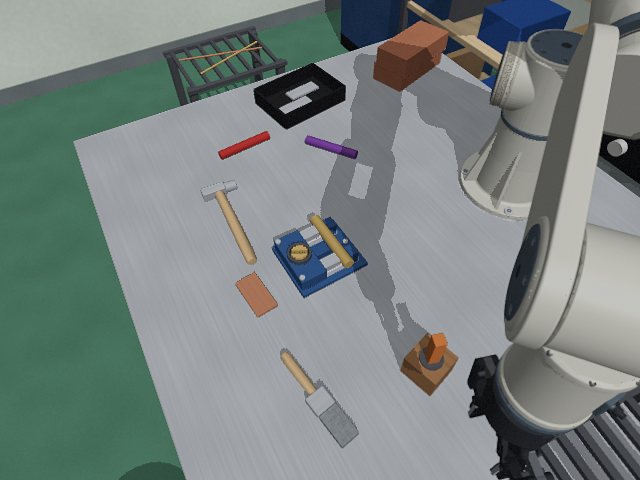

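```bash
python3 - <<'E'
from h import *
s=r.sense();print(s["clock"],abs(s["qvel"]).max(),s["contact_force"])
print(r.sign_off())
E
```

```text
27.6167 0.005585287542659047 [-0.19917427 -0.26968291  0.19349847]
the job is handed in; nothing more can be done
None
```

The job is handed in at 27.6 s. The brass bar is clamped in the fixture, and the key is back in its stand. No verdict was reported.

**What I did**
- I picked up the brass bar, laid it on both saddles between the jaws and let go.
- I took the key from its stand and put its blade in the slot.
- I turned the screw clockwise until it stopped. The tool turned about 4.4 rad and the screw itself about 3.7 rad. The rest went into play in the slot and give in the grip.
- I backed the key off until the torque was gone, lifted it out, lowered it into the stand, opened the fingers and moved the arm clear.

**What the last checks showed**
- **Clamping:** wrist torque rose from 0.16 to 2.9 N m while the slot no longer moved in the pictures, so the screw was at its hard stop. The slot was at the same angle after the key came out, to about 0.05 rad. In the last pictures the bar lies along the jaws with the pushers against it.
- **Key:** it stands upright with its collar on the stand, roughly 3 mm off centre by my own reading. The network's key and stand points were about 4 mm apart. Both are inside the 8 mm limit.
- **Bystanders:** the hammer, brush and copper plate show within about 3 mm of where they started.
- **Robot:** it touches nothing, with wrist force about 0.4 N or less.

**What I could not check or what disagreed**
- I could not measure the jaw travel directly. 3.7 rad at 2.2 mm per rad gives only about 8.2 mm. The first picture suggested the jaw started about 1 mm in, which would bring it to about 9.3 mm. For the 8.9 mm limit I relied on the torque at the stop.
- The cameras disagreed by 2 to 4 mm in y at the screw and the key. I settled both by eye in the wrist camera and by feel.

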